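# Lock the stroke stop of a label press

## Task

The stroke of the label press is set, but the locknut on its stop is still loose: fit the large spanner from the rack fully home on the stop's two flats, its handle lying just short of a guide column on the side where the column will keep the stop from following the nut, then turn the locknut clockwise by its bar until it is jammed tight. The stop must keep its setting, turning no more than the few degrees until the handle rests on the column. Leave the spanner lying on the flats for the torque check, and do not disturb the other things.

Things in the scene. Friction and masses are not known exactly. Their poses are not given: they have to be found in the camera images.
- press: The label press, fixed to the bench: aluminium base and top plate, each 150 mm (x) by 360 mm (y) by 15 mm, joined by two guide columns. Origin at the centre of its underside, z up; the top plate's upper face is 150 mm above the bench. A threaded rod 16 mm thick stands at the plate's centre, up to 64 mm above it, and carries the stop and, on top of it, the locknut.
- press_axis (a point): Where the threaded rod comes out of the upper face of the top plate; axes as the press.
- column_left (a point): Centre of the top end of the guide column at y = +150 mm of the press: a round steel column 25 mm in diameter that stands 30 mm above the top plate. The point lies on its top face.
- column_right (a point): The same for the other guide column, at y = -150 mm.
- stop_center (a point): Centre of the stop, a dark steel bush on the rod 42 mm in diameter, 0.5 to 16.5 mm above the top plate, with two parallel upright flats 30 mm apart (from above: 42 by 30 mm). The point lies on the rod's axis, 8.5 mm above the plate. Its x axis runs along the flats, z up. A fitted spanner's handle points along its +x (towards the left column) or its -x (towards the right column).
- stop_mark (a point): End of the white line scribed on the stop: 19 mm from the rod's axis along the stop's +x, 8.5 mm above the plate. It may end up to 8 mm from where it was at the start (the stop turned by 0.42 rad).
- stop (a joint): How far the stop has turned on the rod, rad, growing clockwise from above. It takes about 0.15 N m, less than the locknut, so unless held it turns along with the nut. A fitted spanner's handle (along the stop's +x or -x) starts 0.1 to 0.22 rad short of its column and meets it after that much clockwise turn, plus up to 0.1 rad of play of jaw on flats.
- locknut (a joint): How far the locknut has turned relative to the stop, rad, growing clockwise seen from above: 1.6 is jammed tight against the stop (a hard end), it starts 0.75 to 1.25 rad short of it. Until then it takes about 0.45 N m. It stays where it is left.
- locknut_bar (a point): Point on the bar of the locknut, on its centre line 58 mm from the rod's axis, 33 mm above the top plate; x outward along the bar, z up. The locknut is a round steel hub 27 mm thick, 17 to 45 mm above the plate, with one straight level bar 12 mm thick that ends in a black 18 mm ball 72 mm from the axis. The bar starts on the robot's side and sweeps above columns and spanner.
- locknut_hub (a point): Centre of the locknut on the rod's axis, 33 mm above the top plate; axes as locknut_bar.
- rack: Spanner rack, fixed: base 110 by 165 by 8 mm with two black slotted rails across it (x = +32 and -32 mm, each 10 mm thick, up to 56 mm above the bench) that hold spanners on edge in slots 14 mm wide at y = -55 and +55 mm, slot floors 30 mm above the bench. 54 mm of shank is free between the rails. Origin at the centre of its underside, x along the slots, z up.
- spanner: The large open-ended steel spanner: 194 mm long, 10 mm thick, shank 24 mm wide, head 64 mm wide, 0.3 to 0.43 kg. Origin on the shank in mid-thickness, 92 mm behind the jaw centre, 20 mm behind its centre of mass; x towards the jaw, z normal to its flat faces. At the start it stands on edge in a rack slot (y axis up, centre line 42 mm above the bench) and lifts out upward.
- spanner_jaw (a point): Centre of the large spanner's jaw, mid-thickness, 92 mm ahead of its origin; axes as the spanner. On the rod's axis when fully home. The jaw is 32.4 mm wide with flared tips and ends 21.5 mm behind this point; the prongs reach 19 mm ahead of it, the straight shank begins 52 mm and the handle ends 175 mm behind it.
- small_spanner: Bystander: a smaller spanner of the same form, 146 mm long, 8 mm thick, head 48 mm wide, on edge in the other slot of the rack. Too small for the stop. Origin on its shank, x towards its jaw.
- label_reel: Bystander: a reel of labels lying flat, 110 mm in diameter, 40 mm high, origin at the centre of its underside.
- oil_bottle: Bystander: a white bottle with black cap, 44 mm in diameter, 110 mm high, origin at the centre of its underside.
Things that resemble listed ones, but are neither listed nor needed, are in the scene too. Leave any yellow look-alike of the spanner alone.

How it is judged:
On the way:
1. the spanner is home on the stop's flats while the locknut is still loose (horizontal distance between spanner_jaw and stop_center below 0.007 m and z of spanner_jaw in the frame of stop_center between -0.008 and 0.008 m and angle between the x axis of spanner_jaw and the x axis of stop_center, either way round below 0.2 rad and value of joint locknut below 1.35 rad), for 0.2 s.
At the end, for the whole second after the job is handed in: The locknut is jammed tight against the stop (turned to within 0.1 rad of its end), the stop's line is within 8 mm (0.42 rad) of where it was at the start, and the large spanner lies released and at rest on the press plate with its jaw on the stop's flats (jaw centre within 8 mm of the rod's axis) (value of joint locknut above 1.5 rad and distance of stop_mark from where it was at the start of the episode below 0.008 m and horizontal distance between spanner_jaw and stop_center below 0.008 m and z of spanner_jaw in the frame of stop_center between -0.008 and 0.008 m and angle between the z axis of spanner_jaw and the z axis of press_axis, either way round below 0.1 rad and linear speed of spanner below 0.02 m/s); the robot touches nothing.
It fails at once if the stop loses its setting: it turns by more than 0.5 rad (distance of stop_mark from where it was at the start of the episode above 0.0094 m).
It fails at once if the small spanner is taken or knocked (distance of small_spanner from where it was at the start of the episode above 0.03 m).
It fails at once if the label reel is knocked away (distance of label_reel from where it was at the start of the episode above 0.03 m).
It fails at once if the oil bottle is knocked away (distance of oil_bottle from where it was at the start of the episode above 0.04 m).
It also fails if it takes over 72 s, if anything falls off the work surface, if the arm or the gripper's body presses on something with over 40 N, if the wrist force passes 120 N, or if a joint passes its speed limit or range.

## Robot

A 7-joint arm with a two-finger parallel gripper is mounted at the origin on the work surface. World frame = base frame: x ahead of the robot, y to its left, z up, the work surface at z = 0. Lengths are in m, angles in rad, forces in N, time in s.
With the tool pointing down it reaches from about 0.425 to 0.875 m from the base axis. Payload 4.7 kg.
Tool frame: the origin (TCP) lies at the very end of the fingers, on their centre line; the grasp point (between the pads) lies 19 mm behind it; z points along the fingers, y is the direction in which the jaws open and shut (so a half turn about z gives the same grasp; the last joint's range is limited). The gripper opens to 87 mm and grips with 3 to 60 N. Pads are 19 mm wide; open, the fingers measure 117 mm over their backs; the gripper's body (75 mm by 190 mm) begins 51 mm behind the grasp point.
Start: joints at [1.282, 0.321, -0.07, 1.45, 0.023, 1.371, -0.057], TCP at [0.194, -0.62, 0.223] pointing down, gripper open.
Joint ranges: [-2.86, 2.86], [-0.3, 2.09], [-1.38, 1.24], [0.06, 2.45], [-1.56, 4.7], [0.09, 2.05], [-2.69, 2.69]. Speed limits (rad/s): [2.57, 2.57, 3.14, 3.14, 3.14, 3.14, 3.14].

## Interface

Orientations are given as a rotation vector (axis times angle).
In Python, from bench import ctrl gives the robot as it stands. The module is installed in compiled form; this text tells all that it offers.
- The arm moves only by the tool move_arm, never from a script. Its arguments are lists of equal length, an entry for each row: "dp": the shift along the tool's x, y, z in units of 30 mm (1.0 is 30 mm), a list of three; "turn": the turn about the tool's z in units of 5 degrees (1.0 is 5 degrees); "jaw": the opening, from -1 (shut) to 1 (fully open). A call has 1 to 5 rows; each row is the pose to reach, as a shift and turn from the pose commanded when the call began, along the tool's axes at that moment; what a row does not reach only later rows make up. A row lasts 1/10 s, in which the tool goes at most 50 mm and 8.59 degrees, less where a joint would pass 70% of its speed; a pose out of reach is approached as far as the arm can. A call with a gripper value outside its range is refused whole. The fingers move at their own pace and stop on an object; "grip_force" is the grip in N (left out, the last holds). Time passes only in rows, so rows that repeat a pose let the fingers close. It gives the time, the measured TCP pose, the force and the opening at its end, in the units of the state.
- ctrl.get_state(): the state, without advancing time (a new reading comes with each control period).
- ctrl.get_image(name): name is "scene" or "top" or "wrist"; returns the picture (420x560x3 uint8, red, green, blue); there is no depth.
- ctrl.camera_info(name): a dict with "intrinsics" (3x3 intrinsics, pixels), "extrinsics" (4x4, takes a point from world to camera coordinates). Camera axes: x right, y up, looking along -z (the intrinsics and any distortion apply to the point x, -y, -z); pixel columns grow to the right and rows downward; lengths in m; the calibration is good to about 2 mm. A picture is of the moment at which its call begins: read the wrist's pose just before it. camera_info takes no time and is no camera call; for the wrist camera it gives the pose at the moment of the call.
- ctrl.close_job(): hands the job in, once; it reports no verdict.
Trained networks look in the newest picture that a camera, given by its name, has taken for a name from the list of things; names that differ only in an ending like _2 or _b are one class to them, and where a whole thing is asked for, a point or a joint stands for the part that bears it (a point fixed in the world has none). Each returns a list of dicts, best first, with "confidence" (0 to 1); they miss things now and then, are a little off and sometimes report something else, mostly with a low value. They report only what shows in the picture. A call takes as long as a camera call. They do not tell look-alikes from the thing itself.
- ctrl.look_for(camera, target): "rect" ([centre column, centre row, width, height] in pixels, round what is visible of it).
- ctrl.masks_of(camera, target): "region" (420x560 bool, what is visible of it) and "rect" ([centre column, centre row, width, height] in pixels, round what is visible of it).
The state is a dict: "time": time; "joint_positions": joint angles; "qd": joint speeds; "joint_torque": joint torques, N m; "position": TCP position; "tool_rot": TCP orientation; "ft_force": force on the tool from outside, world axes, zero at the start; "torque": the same for the moment, N m; "grip_width": opening from 0.0 (shut) to 1.0 (fully open).
Only numpy, scipy, OpenCV 4.12 (cv2) and the standard library are available. Lean on these libraries where they do the work, as an engineer would, in place of code of your own. Each camera call takes 0.05 s, during which the arm holds its last target. There are 200 camera calls.

## Working session

There is one attempt and no reset: what is moved stays moved. The work goes in short steps, Python scripts to look and compute and a tool call to move; the robot and the scene stay as the last step left them, time stands still between calls to the robot, and variables do not carry over. Pictures are saved under pics/ and viewed, about 8 in all and at most 12, crops included, and the job is handed in when it is done.

Besides the shell and the picture viewer there is one more tool, called by a JSON object that holds its "name" and its "arguments". move_arm: Moves the arm, as the interface text tells. Its arguments: {"type":"object","properties":{"dp":{"type":"array","items":{"type":"array","items":{"type":"number"}}},"turn":{"type":"array","items":{"type":"number"}},"jaw":{"type":"array","items":{"type":"number"}},"grip_force":{"type":"number"}},"required":["dp","turn","jaw"]}

```bash
mkdir -p pics; cat > h.py <<'E'
import numpy as np, cv2
from bench import ctrl
from scipy.spatial.transform import Rotation as R
def save(cam,name,crop=None,s=1):
    im=ctrl.get_image(cam)
    o=im if crop is None else im[crop[1]:crop[3],crop[0]:crop[2]]
    o=cv2.resize(o,None,fx=s,fy=s,interpolation=cv2.INTER_CUBIC)
    cv2.imwrite('pics/'+name+'.png',o[:,:,::-1]); return im
def ray(cam,u,v,info=None):
    c=info or ctrl.camera_info(cam); K=np.array(c['intrinsics']);E=np.array(c['extrinsics'])
    d=np.linalg.inv(K)@[u,v,1]; d=np.array([d[0],-d[1],-d[2]])
    Rm=E[:3,:3]; return -Rm.T@E[:3,3], Rm.T@d
def at_z(cam,u,v,z,info=None):
    o,d=ray(cam,u,v,info); return o+d*(z-o[2])/d[2]
def proj(cam,p,info=None):
    c=info or ctrl.camera_info(cam); K=np.array(c['intrinsics']);E=np.array(c['extrinsics'])
    q=E[:3,:3]@np.array(p)+E[:3,3]; x=K@[q[0],-q[1],-q[2]]; return x[:2]/x[2]
E
python3 - <<'E'
from h import *
st=ctrl.get_state(); print({k:np.round(v,3) for k,v in st.items()})
a=save('top','top0'); b=save('scene','scene0')
cv2.imwrite('pics/both0.png',np.vstack([a,b])[:,:,::-1]) 
print(ctrl.camera_info('top'));print(ctrl.camera_info('scene'))
for cam in('top','scene'):
  for t in('spanner','spanner_jaw','small_spanner','rack','stop_center','locknut_bar','locknut_hub','column_left','column_right','press','stop_mark','label_reel','oil_bottle'):
    try:
      for r in ctrl.look_for(cam,t)[:3]: print(cam,t,np.round(r['rect']),round(r['confidence'],2),np.round(at_z(cam,*r['rect'][:2],0.15),3))
    except Exception as e: print(t,e)
E
```

```text
{'time': np.float64(0.0), 'joint_positions': array([ 1.282,  0.322, -0.07 ,  1.452,  0.023,  1.371, -0.057]), 'qd': array([ 0.001, -0.   , -0.001, -0.   ,  0.002,  0.001,  0.001]), 'joint_torque': array([-0.0000e+00, -4.9130e+01, -4.0400e-01, -3.1253e+01, -6.4000e-02,
        4.4000e-02,  0.0000e+00]), 'position': array([ 0.194, -0.62 ,  0.221]), 'tool_rot': array([-3.104e+00, -4.740e-01,  1.000e-03]), 'ft_force': array([ 0.105,  1.307, -0.502]), 'torque': array([-0.001, -0.031, -0.002]), 'grip_width': np.float64(1.005)}
{'intrinsics': array([[435.3659228 ,   0.        , 274.17532477],
       [  0.        , 435.3659228 , 214.5903794 ],
       [  0.        ,   0.        ,   1.        ]]), 'extrinsics': array([[ 0.02214711, -0.99973766,  0.0058402 ,  0.11391884],
       [ 0.99670489,  0.02253511,  0.07791998, -0.52489009],
       [-0.07803115,  0.00409526,  0.99694251, -1.19743789],
       [ 0.        ,  0.        ,  0.        ,  1.        ]])}
{'intrinsics': array([[391.43630183,   0.        , 283.08793724],
       [  0.        , 391.43630183, 204.92887162],
       [  0.        ,   0.
[... 2398 characters left out ...]
124. 199.  29.  30.] 0.61 [ 0.503 -0.267  0.15 ]
scene locknut_bar [120. 199.  22.  17.] 0.46 [ 0.504 -0.277  0.15 ]
scene locknut_hub [121. 196.  28.  21.] 0.52 [ 0.487 -0.279  0.15 ]
scene column_left [128. 232. 171.  95.] 0.82 [ 0.641 -0.217  0.15 ]
scene column_left [266. 312.  52.  49.] 0.3 [0.882 0.095 0.15 ]
scene column_right [125. 231. 172.  90.] 0.6 [ 0.636 -0.225  0.15 ]
scene press [126. 232. 170.  95.] 0.79 [ 0.642 -0.221  0.15 ]
scene press [267. 312.  52.  50.] 0.65 [0.883 0.097 0.15 ]
scene label_reel [266. 312.  48.  53.] 0.67 [0.882 0.095 0.15 ]
scene label_reel [121. 196.  25.  22.] 0.39 [ 0.487 -0.28   0.15 ]
scene oil_bottle [362. 295.  20.  46.] 0.71 [0.851 0.272 0.15 ]
```

View pics/top0.png

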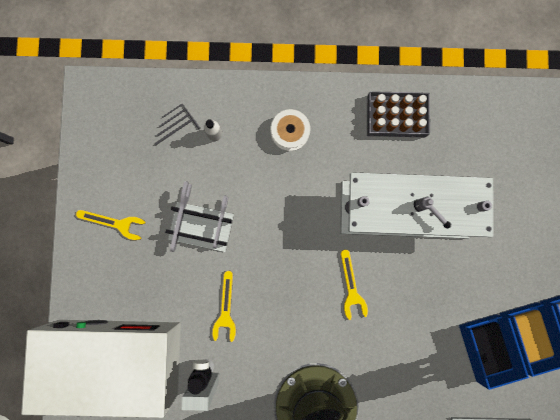

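```bash
python3 - <<'E'
from h import *
im=ctrl.get_image('top')
a=cv2.resize(im[170:250,330:510],None,fx=4.4,fy=4.4,interpolation=cv2.INTER_CUBIC)[:,:792]
b=cv2.resize(im[170:270,70:250],None,fx=2.4,fy=2.4,interpolation=cv2.INTER_CUBIC)
c=np.zeros((a.shape[0]+b.shape[0],792,3),np.uint8); c[:a.shape[0],:a.shape[1]]=a; c[a.shape[0]:,:b.shape[1]]=b
cv2.imwrite('pics/crop1.png',c[:,:,::-1]); print(c.shape)
E
```

```text
(592, 792, 3)
```

View pics/crop1.png

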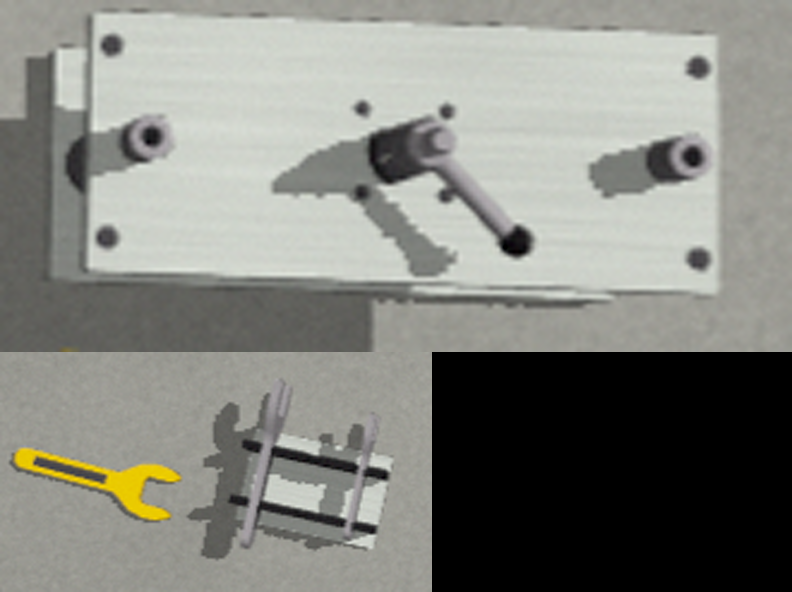

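The top view shows these candidates for the large spanner:
- Steel on edge in the rack's left slot at (180,218), about 70 px long.
- Shorter steel one in the right slot at (222,220).
- Three yellow look-alikes at (112,224), (225,306) and (352,285).

The steel one at (180,218) fits: it is large, in the rack, and its head points away from the robot. The press hub is near (430,207), with the bar pointing to the ball at (447,225). Columns are at about (363,201) and (485,206).

Next I'll look at the press with the wrist camera.

```bash
cat >> h.py <<'E'
def tool():
    s=ctrl.get_state(); M=R.from_rotvec(s['tool_rot']).as_matrix(); return np.array(s['position']),M,s
def go(p,yaw=None):
    "shift and turn for target TCP p (world); yaw = direction of tool x from above, deg"
    t,M,s=tool(); d=M.T@(np.array(p)-t)/.03
    y0=np.degrees(np.arctan2(M[1,0],M[0,0])); print('at',np.round(t,4),'yaw',round(y0,2),'dp',np.round(d,3),'turn',None if yaw is None else round(-((yaw-y0+180)%360-180)/5,3))
E
python3 - <<'E'
from h import *
go([.194,-.62,.42],0); go([.45,-.24,.42],0)
E
```

```text
at [ 0.1938 -0.6205  0.2226] yaw 17.35 dp [ 0.01  -0.012 -6.58 ] turn 3.47
at [ 0.1938 -0.6205  0.2226] yaw 17.35 dp [11.933 -9.558 -6.582] turn 3.47
```

{"name": "move_arm", "arguments": {"dp": [[0,0,-1.7],[0,0,-3.3],[2,-1.5,-5],[4,-3.2,-6.6],[5.5,-4.5,-6.6]], "turn": [0,0,0,0,0], "jaw": [1,1,1,1,1]}}

```text
time: 1.95
position: [0.2672, -0.5114, 0.395]
tool_rot: [3.103, 0.471, 0.002]
ft_force: [0.2, -0.2, -0.5]
grip_width: 1.003
```

{"name": "move_arm", "arguments": {"dp": [[6.4,-5.1,0],[6.4,-5.1,0],[6.4,-5.1,0],[6.4,-5.1,0],[6.4,-5.1,0]], "turn": [3.5,3.5,3.5,3.5,3.5], "jaw": [1,1,1,1,1]}}

```text
time: 2.45
position: [0.405, -0.3067, 0.3928]
tool_rot: [3.141, -0.004, 0.001]
ft_force: [0.5, -0.3, -1.2]
grip_width: 0.998
```

```bash
python3 - <<'E'
from h import *
go([.45,-.24,.42],0)
for i in range(1): pass
info=ctrl.camera_info('wrist'); im=save('wrist','w1',None,1.4)
np.save('w1.npy',np.vstack([info['extrinsics'],np.hstack([info['intrinsics'],np.zeros((3,1))])]))
o,d=ray('wrist',280,210,info); print(o,d, info['intrinsics'])
for t in('stop_center','stop_mark','locknut_bar','locknut_hub','column_left','column_right','press'):
  for r in ctrl.look_for('wrist',t)[:2]: print(t,np.round(r['rect']),round(r['confidence'],2),np.round(at_z('wrist',*r['rect'][:2],0.18,info),3))
E
```

```text
at [ 0.405  -0.3067  0.3928] yaw -0.16 dp [ 1.495 -2.227 -0.907] turn -0.032
[ 0.47047788 -0.30740587  0.55387576] [-0.22571096  0.00187311 -0.97435147] [[350.57888865   0.         280.50099776]
 [  0.         350.57888865 216.14951371]
 [  0.           0.           1.        ]]
stop_center [234.  70.  74.  81.] 0.58 [ 0.527 -0.261  0.18 ]
stop_mark [234.  71.  82.  86.] 0.65 [ 0.526 -0.261  0.18 ]
locknut_bar [236.  71.  80.  83.] 0.61 [ 0.526 -0.264  0.18 ]
locknut_hub [234.  70.  77.  84.] 0.9 [ 0.527 -0.261  0.18 ]
column_left [218.  64. 345. 128.] 0.74 [ 0.532 -0.245  0.18 ]
column_left [236.  69.  74.  77.] 0.5 [ 0.528 -0.263  0.18 ]
press [218.  63. 349. 126.] 0.91 [ 0.534 -0.246  0.18 ]
press [234.  71.  74.  80.] 0.34 [ 0.526 -0.262  0.18 ]
```

View pics/w1.png

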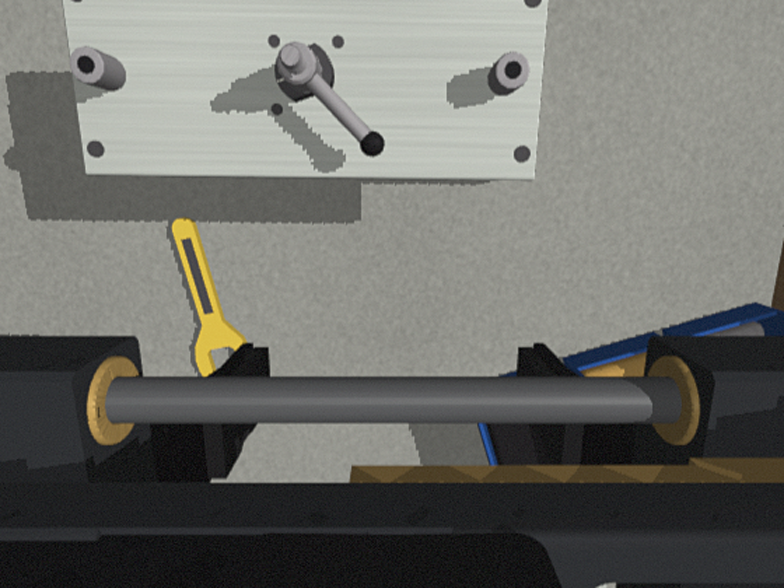

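The press shows in the upper part: columns at (86,64) and (513,70), hub at (296,58), ball at (371,144) in this enlarged picture. The stop's flats are not readable yet, so I'll put the camera straight above the rod.

{"name": "move_arm", "arguments": {"dp": [[2.2,-1.4,0.8],[2.2,-1.4,0.8],[2.2,-1.4,0.8]], "turn": [0,0,0], "jaw": [1,1,1]}}

```text
time: 3.15
position: [0.4725, -0.2637, 0.3663]
tool_rot: [-3.137, -0.004, 0.002]
ft_force: [-1.0, -0.5, -0.4]
grip_width: 0.998
```

```bash
python3 - <<'E'
from h import *
go([.45,-.24,.42],0)
info=ctrl.camera_info('wrist'); im=save('wrist','w2',(0,30,560,270),1.42)
np.savez('w2.npz',im=im,**{k:np.array(v) for k,v in info.items()})
for t in('stop_center','stop_mark','locknut_bar','locknut_hub','column_left','column_right'):
  for r in ctrl.look_for('wrist',t)[:2]: print(t,np.round(r['rect']),round(r['confidence'],2),np.round(at_z('wrist',*r['rect'][:2],0.18,info),3))
o=[]
x=cv2.resize(im[90:200,220:360],None,fx=5.7,fy=5.4,interpolation=cv2.INTER_CUBIC); cv2.imwrite('pics/w2c.png',x[:,:,::-1])
E
```

```text
at [ 0.4725 -0.2637  0.3663] yaw 0.15 dp [-0.75  -0.799 -1.785] turn 0.031
stop_center [278. 139.  76.  79.] 0.68 [ 0.527 -0.26   0.18 ]
stop_mark [278. 141.  82.  84.] 0.81 [ 0.526 -0.261  0.18 ]
locknut_bar [282. 140.  75.  79.] 0.71 [ 0.526 -0.264  0.18 ]
locknut_hub [281. 140.  75.  82.] 0.86 [ 0.527 -0.264  0.18 ]
column_left [262. 115. 362. 156.] 0.96 [ 0.55  -0.245  0.18 ]
column_right [262. 116. 362. 155.] 0.79 [ 0.549 -0.245  0.18 ]
```

View pics/w2.png

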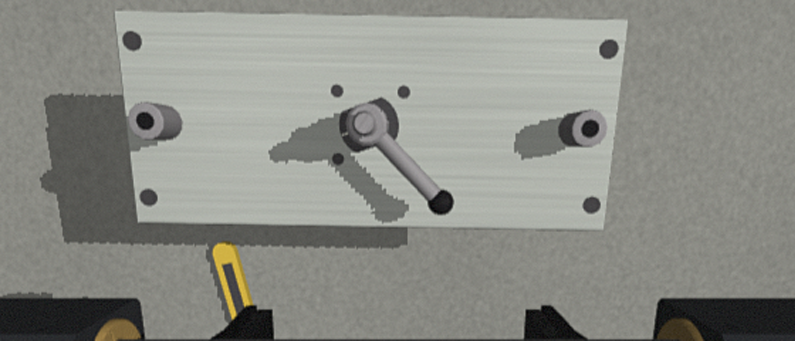

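View pics/w2c.png

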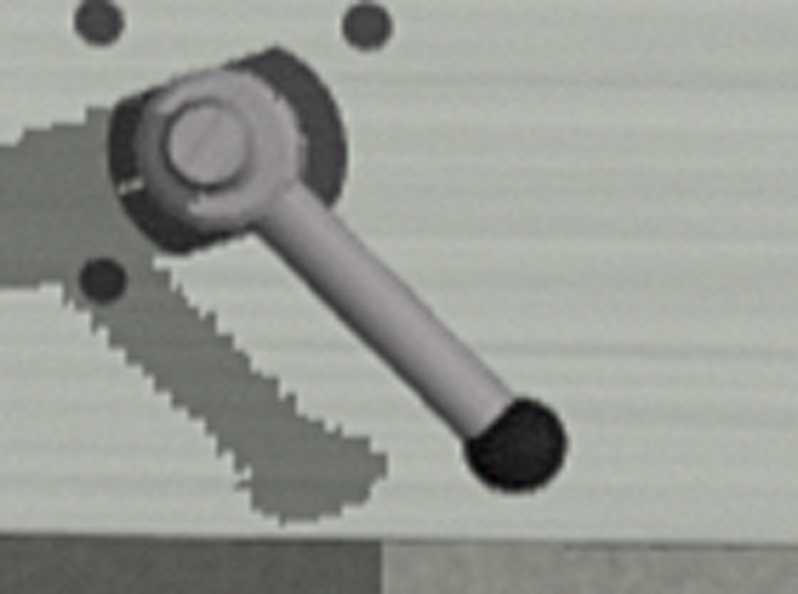

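```bash
python3 - <<'E'
from h import *
d=np.load('w2.npz'); info={k:d[k] for k in('intrinsics','extrinsics')}
L=at_z('w',102.8,115.2,.18,info); Rr=at_z('w',415.5,120.8,.18,info)
print('cols',L,Rr,np.linalg.norm(L-Rr),(L+Rr)/2)
c=(L+Rr)/2; v=(L-Rr)[:2]; print('press yaw',np.degrees(np.arctan2(-v[0],v[1])))
for z in(.166,.195,.214): print(z,proj('w',[c[0],c[1],z],info))
print('rod top',at_z('w',257,116.6,.214,info),'ball',at_z('w',440/1.42,202/1.42+30,.183,info))
E
```

```text
cols [ 0.54939241 -0.09337452  0.18      ] [ 0.54520009 -0.39184807  0.18      ] 0.2985029895642931 [ 0.54729625 -0.2426113   0.18      ]
press yaw -0.8047159098756531
0.166 [260.00951343 118.38109063]
0.195 [258.04823268 117.55402343]
0.214 [256.56497004 116.92853527]
rod top [ 0.54756949 -0.24298926  0.214     ] ball [ 0.4960941  -0.29202663  0.183     ]
```

The flats slope up to the right by about 20°, and the white mark is at the left (240,125). A handle pointing left therefore lies on the robot side of the left column, and clockwise turning carries it into the column. The measured column spacing is 298.5 mm against the nominal 300, which is good. Next is the rack.

```bash
python3 - <<'E'
from h import *
d=np.load('w2.npz'); info={k:d[k] for k in('intrinsics','extrinsics')}
f=lambda u,v,z: at_z('w',220+u/5.7,90+v/5.4,z,info)
c=np.array([.5474,-.2428])
for n,u,v,off in(('TR',280,47,-45.6),('BL',180,252,-45.6),('mark',121,187,0)):
    p=f(u,v,.1665)[:2]-c; print(n,np.round(p,4),np.linalg.norm(p),(np.degrees(np.arctan2(p[1],p[0]))+off)%180)
im=d['im']; g=im.astype(int).sum(2); 
# upper flat edge: dark->bright going up, columns 255..268
pts=[]
for u in range(253,268):
    col=g[90:112,u]; k=np.argmax(np.abs(np.diff(col))); pts.append((u+.0,90+k+.5))
pts=np.array(pts);print(pts.tolist())
st=ctrl.get_state(); print(np.round(st['joint_positions'],2))
E
```

```text
TR [ 0.0185 -0.009 ] 0.020530912891832318 108.5030111893178
BL [-0.0178  0.0088] 0.01989882608291329 108.08823258390808
mark [-0.0062  0.0189] 0.019920141660262174 108.05649090199974
[[253.0, 109.5], [254.0, 109.5], [255.0, 102.5], [256.0, 109.5], [257.0, 107.5], [258.0, 101.5], [259.0, 101.5], [260.0, 100.5], [261.0, 100.5], [262.0, 100.5], [263.0, 99.5], [264.0, 99.5], [265.0, 99.5], [266.0, 98.5], [267.0, 98.5]]
[ 0.84  0.07 -0.39  1.46  0.03  1.61 -1.13]
```

{"name": "move_arm", "arguments": {"dp": [[-0.5,-8.3,0],[-0.5,-8.3,0],[-0.5,-8.3,0],[-0.5,-8.3,0],[-0.5,-8.3,0]], "turn": [0,0,0,0,0], "jaw": [1,1,1,1,1]}}

```text
time: 4.0
position: [0.4554, -0.0164, 0.369]
tool_rot: [3.14, -0.007, 0.002]
ft_force: [0.5, -0.2, 0.4]
grip_width: 0.996
```

{"name": "move_arm", "arguments": {"dp": [[-0.5,-8.3,0],[-0.5,-8.3,0],[-0.5,-8.3,0],[-0.5,-8.3,0],[-0.5,-8.3,0]], "turn": [0,0,0,0,0], "jaw": [1,1,1,1,1]}}

```text
time: 4.5
position: [0.4414, 0.2326, 0.3692]
tool_rot: [3.141, -0.007, 0.004]
ft_force: [0.2, 0.4, -2.1]
grip_width: 0.999
```

{"name": "move_arm", "arguments": {"dp": [[0,-4.5,2],[0,-4.5,2],[0,-4.5,2],[0,-4.5,2],[0,-4.5,2]], "turn": [2.6,2.6,2.6,2.6,2.6], "jaw": [1,1,1,1,1]}}

```text
time: 5.0
position: [0.44, 0.3686, 0.3068]
tool_rot: [3.121, -0.352, -0.005]
ft_force: [-0.6, -0.2, 0.6]
grip_width: 0.998
```

```bash
python3 - <<'E'
from h import *
go([.45,.38,.3],-13)
info=ctrl.camera_info('wrist'); im=save('wrist','w3',None,1.4)
np.savez('w3.npz',im=im,**{k:np.array(v) for k,v in info.items()})
for t in('spanner','small_spanner','rack'):
  for r in ctrl.masks_of('wrist',t)[:3]:
    b=cv2.minAreaRect(np.argwhere(r['region'])[:,::-1].astype(np.float32)); print(t,np.round(r['rect']),round(r['confidence'],2),np.round(at_z('wrist',*r['rect'][:2],0.054,info),3),np.round(np.array([*b[0],*b[1],b[2]])),r['region'].sum())
E
```

```text
at [0.44   0.3686 0.3068] yaw -12.86 dp [ 0.24  -0.446  0.225] turn 0.029
spanner [380. 272.  22. 119.] 0.95 [0.303 0.27  0.054] [379. 272. 119.  23.  89.] 996
spanner [254. 122.  20. 172.] 0.76 [0.516 0.381 0.054] [252. 121. 176.  14.  87.] 1912
spanner [110. 177. 151.  52.] 0.63 [0.493 0.563 0.054] [108. 176.  47. 149.  90.] 3191
small_spanner [347. 114.  16. 132.] 0.74 [0.502 0.276 0.054] [348. 112. 131.  15.  90.] 1451
rack [300. 136. 145.  91.] 0.96 [0.49  0.333 0.054] [302. 137.  88. 145.  87.] 9892
```

View pics/w3.png

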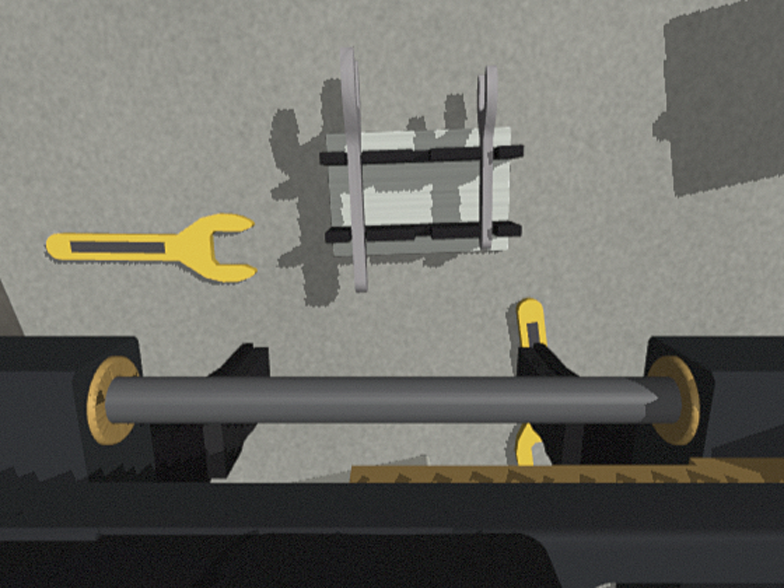

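Rack: the large steel spanner is at (355,170) in the enlarged picture, jaw up and about 245 px long. The small one is at (487,155) and the yellow ones at (150,247) and (530,330). I'll confirm with an enlarged crop and measure the shank.

```bash
python3 - <<'E'
from h import *
d=np.load('w3.npz'); im=d['im']
x=cv2.resize(im[25:215,200:380],None,fx=3.1,fy=3.1,interpolation=cv2.INTER_CUBIC); cv2.imwrite('pics/w3c.png',x[:,:,::-1])
g=im.astype(int).sum(2)
for v in(118,124,130,140,145,150,155,160): print(v,g[v,246:266].tolist())
E
```

```text
118 [264, 265, 383, 477, 460, 456, 465, 459, 442, 443, 453, 358, 177, 329, 331, 336, 380, 385, 378, 384]
124 [379, 372, 383, 473, 465, 450, 463, 455, 446, 443, 462, 432, 207, 380, 391, 385, 377, 383, 382, 378]
130 [367, 366, 371, 451, 472, 459, 455, 466, 451, 445, 445, 462, 248, 334, 377, 370, 373, 375, 379, 376]
140 [586, 582, 581, 577, 471, 457, 451, 457, 460, 453, 450, 461, 366, 320, 592, 596, 585, 580, 591, 590]
145 [578, 578, 578, 574, 479, 460, 462, 459, 468, 455, 448, 456, 418, 259, 589, 598, 583, 579, 579, 584]
150 [576, 572, 580, 577, 525, 468, 464, 455, 469, 472, 456, 459, 458, 254, 520, 586, 583, 572, 570, 575]
155 [586, 579, 578, 581, 541, 460, 461, 463, 465, 456, 456, 468, 463, 294, 406, 582, 584, 579, 572, 571]
160 [572, 558, 560, 560, 541, 468, 470, 462, 463, 465, 471, 463, 466, 365, 285, 495, 508, 505, 502, 495]
```

View pics/w3c.png

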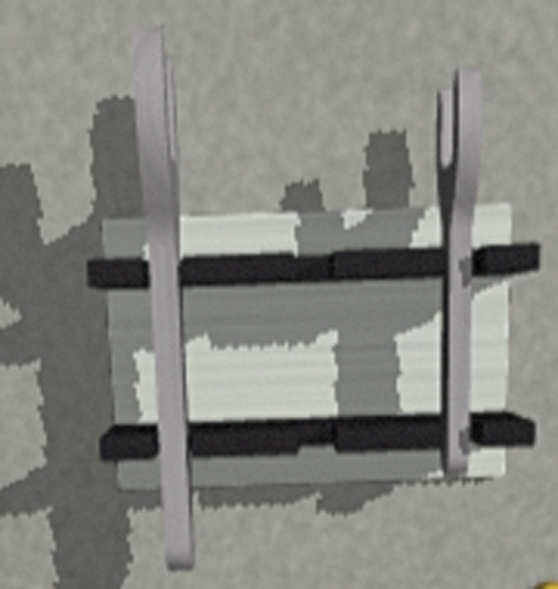

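```bash
python3 - <<'E'
from h import *
d=np.load('w3.npz'); info={k:d[k] for k in('intrinsics','extrinsics')}
a=at_z('w',252.3,110.5,.054,info);b=at_z('w',255.3,164.7,.054,info); m=(a+b)/2; v=(a-b)[:2]; L=np.linalg.norm(v); y=np.degrees(np.arctan2(v[1],v[0]))
print(a,b,m,L,y)
end=at_z('w',200+180/3.1,25+566/3.1,.054,info);print('handle end dist from mid',np.linalg.norm(end-m)) # expect 83
tip=at_z('w',200+148/3.1,25+30/3.1,.070,info);print('tip',np.linalg.norm((tip-m)[:2])) # expect 111
u=np.array([*v/L,0]); p=m+0.012*u; 
p[2]=.10; go(p,y); p[2]=.026; go(p,y)
for q in ctrl.look_for('wrist','label_reel')[:1]: print(q)
for c,z in((( 290,130),.04),((214,128),.11)): print(at_z('top',*c,z))
E
```

```text
[0.52907671 0.38023404 0.054     ] [0.46913916 0.39150934 0.054     ] [0.49910793 0.38587169 0.054     ] 0.06098887040491574 -10.653821173355425
handle end dist from mid 0.08214645390800922
tip 0.10494641180511301
at [0.4432 0.3647 0.3096] yaw -13.33 dp [ 2.031 -1.136  6.991] turn -0.535
at [0.4432 0.3647 0.3096] yaw -13.33 dp [ 2.025 -1.136  9.458] turn -0.535
[0.75866185 0.08676353 0.04      ]
[0.73983485 0.28918775 0.11      ]
```

{"name": "move_arm", "arguments": {"dp": [[2.03,-1.14,6.5],[2.03,-1.14,6.5],[2.03,-1.14,6.5],[2.03,-1.14,6.5],[2.03,-1.14,6.5]], "turn": [-0.5,-0.5,-0.5,-0.5,-0.5], "jaw": [0,0,0,0,0]}}

```text
time: 5.75
position: [0.5095, 0.3805, 0.1079]
tool_rot: [3.121, -0.299, -0.009]
ft_force: [-0.5, -1.6, -0.7]
grip_width: 0.63
```

```bash
python3 - <<'E'
from h import *
u=np.array([np.cos(np.radians(-10.65)),np.sin(np.radians(-10.65)),0]); p=np.array([.4991,.3859,.026])+.012*u
go(p,-10.65)
info=ctrl.camera_info('wrist'); im=save('wrist','w4',(100,120,460,330),2.2)
for k in range(3): 
  ctrl.get_image('top'); go(p,-10.65)
print([proj('w',np.array([.4991,.3859,.054])+s*u,info) for s in(-.07,0,.012,.03)])
E
```

```text
at [0.5095 0.3805 0.1079] yaw -10.94 dp [ 0.041 -0.132  2.728] turn -0.057
at [0.5096 0.384  0.1132] yaw -10.8 dp [ 0.049 -0.003  2.907] turn -0.031
at [0.5098 0.3855 0.1154] yaw -10.74 dp [0.044 0.058 2.98 ] turn -0.018
at [0.51   0.3864 0.1166] yaw -10.69 dp [0.038 0.094 3.02 ] turn -0.009
[array([274.74990732, 344.98803763]), array([273.82796834, 250.17080663]), array([273.65556724, 232.44013736]), array([273.3881979 , 204.94241689])]
```

View pics/w4.png

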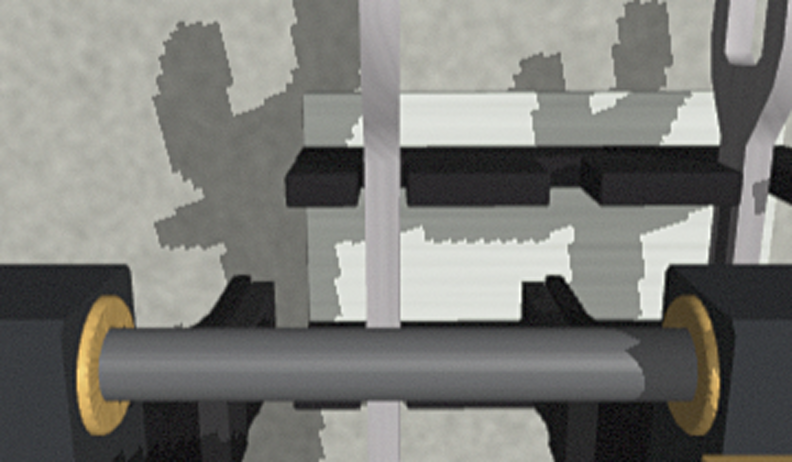

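Fingers straddle the spanner between the rails (inner edges 275 and 522, shank 383), about 4 mm off before settling. I'll correct that and descend.

{"name": "move_arm", "arguments": {"dp": [[0.04,0.13,1],[0.04,0.13,2],[0.04,0.13,3],[0.04,0.13,3.05],[0.04,0.13,3.05]], "turn": [0,0,0,0,0], "jaw": [0,0,0,0,0]}}

```text
time: 6.45
position: [0.5102, 0.3827, 0.0245]
tool_rot: [-3.126, 0.291, -0.003]
ft_force: [0.8, 0.3, 0.2]
grip_width: 0.495
```

{"name": "move_arm", "arguments": {"dp": [[0,0,0],[0,0,0],[0,0,0]], "turn": [0,0,0], "jaw": [-0.3,-0.5,-0.5]}}

```text
time: 6.75
position: [0.5103, 0.3823, 0.0236]
tool_rot: [-3.126, 0.292, -0.003]
ft_force: [-1.2, 0.3, -0.7]
grip_width: 0.315
```

```bash
python3 - <<'E'
from h import *
u=np.array([np.cos(np.radians(-10.65)),np.sin(np.radians(-10.65)),0]); p=np.array([.4991,.3859,.026])+.012*u
go(p,-10.65); s=ctrl.get_state(); print(s['ft_force'],s['grip_width']*87)
E
```

```text
at [0.5103 0.3823 0.0236] yaw -10.66 dp [ 0.01  -0.049 -0.082] turn -0.002
[-1.16833781  0.32686847 -0.65948479] 27.430923044370562
```

{"name": "move_arm", "arguments": {"dp": [[0,-0.05,0],[0,-0.05,0],[0,-0.05,0],[0,-0.05,0],[0,-0.05,0]], "turn": [0,0,0,0,0], "jaw": [-1,-1,-1,-1,-1], "grip_force": 50}}

```text
time: 7.25
position: [0.51, 0.3838, 0.0222]
tool_rot: [-3.127, 0.291, -0.001]
ft_force: [0.7, 2.8, 2.4]
grip_width: 0.11
```

{"name": "move_arm", "arguments": {"dp": [[0,0,-0.5],[0,0,-1.5],[0,0,-2.8],[0,0,-4],[0,0,-4.5]], "turn": [0,0,0,0,0], "jaw": [-1,-1,-1,-1,-1]}}

```text
time: 7.75
position: [0.5107, 0.3836, 0.1606]
tool_rot: [-3.126, 0.292, -0.005]
ft_force: [0.5, 0.4, -3.8]
grip_width: 0.11
```

```bash
python3 - <<'E'
from h import *
for i in range(3): ctrl.get_image('top')
s=ctrl.get_state(); print(s['ft_force'],s['torque'],s['grip_width']*87)
go([.50,.06,.07],-71.8); go([.50,.06,.15],-10.65)
E
```

```text
[-0.3179553 -0.261787  -3.8406215] [ 0.03514772  0.07459215 -0.05127452] 9.624002532724212
at [0.5096 0.3826 0.1566] yaw -10.66 dp [ 1.673 10.625  2.896] turn 12.228
at [0.5096 0.3826 0.1566] yaw -10.66 dp [ 1.674 10.627  0.229] turn -0.002
```

The spanner is held (9.6 mm, about 3.7 N). The tool can only turn about the vertical, so I'll stand the spanner on edge on open bench, let it tip flat between the open fingers and regrip it. I'll use the right column (handle along the stop's -x), which keeps joint 7 well inside its range.

{"name": "move_arm", "arguments": {"dp": [[0.6,1.6,0],[1.16,3.2,0],[1.16,4.8,0],[1.16,6.4,0],[1.16,8,0]], "turn": [-1.6,-3.2,-4.8,-6.4,-8], "jaw": [-1,-1,-1,-1,-1]}}

```text
time: 8.4
position: [0.5002, 0.1513, 0.1539]
tool_rot: [-3.049, -0.755, 0.009]
ft_force: [0.4, -0.9, -4.0]
grip_width: 0.106
```

{"name": "move_arm", "arguments": {"dp": [[0,0,0],[0,0,0],[0,0,0],[0,0,0],[0,0,0]], "turn": [-1.6,-3.2,-4.8,-6.4,-8], "jaw": [-1,-1,-1,-1,-1]}}

```text
time: 8.9
position: [0.5006, 0.1535, 0.1542]
tool_rot: [-2.604, -1.753, 0.008]
ft_force: [-0.2, 0.1, -4.5]
grip_width: 0.113
```

{"name": "move_arm", "arguments": {"dp": [[0,0,0],[0,0,0],[0,0,0],[0,0,0],[0,0,0]], "turn": [-1.6,-3.2,-4.8,-6.4,-7.8], "jaw": [-1,-1,-1,-1,-1]}}

```text
time: 9.4
position: [0.5006, 0.1535, 0.1542]
tool_rot: [-1.869, -2.521, 0.006]
ft_force: [-0.1, -0.3, -3.4]
grip_width: 0.109
```

```bash
python3 - <<'E'
from h import *
for i in range(3): ctrl.get_image('top')
s=ctrl.get_state(); print(s['ft_force'],s['torque'],s['grip_width']*87,np.round(s['joint_positions'],2))
go([.49,.09,.016],108.2)
E
```

```text
[ 0.00862858 -0.18744249 -3.68443379] [-0.05289303 -0.16870486 -0.06077932] 9.544444631780744 [ 0.41  0.17 -0.82  1.82  0.14  1.21 -0.17]
at [0.5011 0.1537 0.1549] yaw 106.42 dp [-1.936 -0.935  4.631] turn -0.357
```

{"name": "move_arm", "arguments": {"dp": [[-1.9,-0.9,1],[-1.9,-0.9,2.5],[-1.9,-0.9,4],[-1.9,-0.9,4.5],[-1.9,-0.9,4.5]], "turn": [-0.3,-0.3,-0.3,-0.3,-0.3], "jaw": [-1,-1,-1,-1,-1]}}

```text
time: 10.05
position: [0.4891, 0.0913, 0.0182]
tool_rot: [-1.844, -2.535, 0.008]
ft_force: [-0.6, 0.5, -3.9]
grip_width: 0.106
```

{"name": "move_arm", "arguments": {"dp": [[0,0,0.05],[0,0,0.1],[0,0,0.15],[0,0,0.2]], "turn": [0,0,0,0], "jaw": [-1,-1,-1,-1]}}

```text
time: 10.45
position: [0.4939, 0.0923, 0.017]
tool_rot: [1.844, 2.541, 0.001]
ft_force: [-0.2, -0.4, -4.1]
grip_width: 0.109
```

{"name": "move_arm", "arguments": {"dp": [[0,0,0.05],[0,0,0.1],[0,0,0.15],[0,0,0.15]], "turn": [0,0,0,0], "jaw": [-1,-1,-1,-1]}}

```text
time: 10.85
position: [0.4933, 0.092, 0.0118]
tool_rot: [1.845, 2.542, 0.0]
ft_force: [0.5, -1.4, -0.7]
grip_width: 0.107
```

{"name": "move_arm", "arguments": {"dp": [[0,0,0],[0,0,0],[0,0,0],[0,0,0],[0,0,0]], "turn": [0,0,0,0,0], "jaw": [-0.7,-0.4,0.2,1,1]}}

```text
time: 11.35
position: [0.4931, 0.0922, 0.0117]
tool_rot: [1.845, 2.543, 0.0]
ft_force: [-0.4, 0.4, 0.4]
grip_width: 0.43
```

{"name": "move_arm", "arguments": {"dp": [[0,0,-0.3],[0,0,-0.5],[0,0,-0.5]], "turn": [0,0,0], "jaw": [1,1,1]}}

```text
time: 11.65
position: [0.4941, 0.0924, 0.0279]
tool_rot: [1.844, 2.541, 0.002]
ft_force: [0.5, 0.1, 0.4]
grip_width: 0.704
```

```bash
python3 - <<'E'
from h import *
go([.49,.09,.016],108.2); print(ctrl.get_state()['grip_width'])
info=ctrl.camera_info('wrist'); im=save('wrist','w5',None,1.2); im=save('top','t5')
for r in ctrl.masks_of('top','spanner')[:4]:
    b=cv2.minAreaRect(np.argwhere(r['region'])[:,::-1].astype(np.float32)); print(round(r['confidence'],2),np.round(np.array([*b[0],*b[1],b[2]])),r['region'].sum(),at_z('top',*b[0],.02))
E
```

```text
at [0.4941 0.0924 0.0279] yaw 108.08 dp [-0.033 -0.155  0.398] turn -0.025
0.7035571765216148
0.95 [109. 225.  67.  23.   8.] 698 [0.48376859 0.58512811 0.02      ]
0.56 [224. 306.  69.  22.  90.] 711 [0.26566018 0.2579594  0.02      ]
0.53 [347. 263.  26.   8.  81.] 162 [ 0.39258849 -0.07864371  0.02      ]
0.4 [263. 233.   5.  19.  72.] 97 [0.4711539  0.15649989 0.02      ]
```

View pics/w5.png

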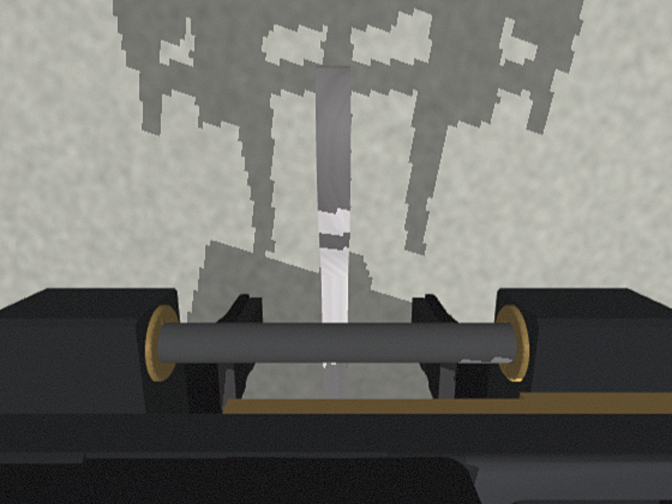

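The spanner is standing on edge, centred between the fingers. I'll push it over with the left finger.

{"name": "move_arm", "arguments": {"dp": [[0,0,0],[0,0.5,0],[0,1,0],[0,1.4,0],[0,1.7,0]], "turn": [0,0,0,0,0], "jaw": [1,1,1,1,1]}}

```text
time: 12.3
position: [0.542, 0.1083, 0.0263]
tool_rot: [-1.844, -2.543, 0.0]
ft_force: [0.3, -0.4, 0.2]
grip_width: 0.997
```

{"name": "move_arm", "arguments": {"dp": [[0,0.2,0],[0,0.35,0],[0,0.5,0],[0,0.5,0],[0,0.5,0]], "turn": [0,0,0,0,0], "jaw": [1,1,1,1,1]}}

```text
time: 12.8
position: [0.5555, 0.1126, 0.0265]
tool_rot: [-1.845, -2.543, 0.001]
ft_force: [-0.4, 0.8, 0.3]
grip_width: 1.001
```

```bash
python3 - <<'E'
from h import *
go([.49,.09,.016],108.2)
info=ctrl.camera_info('wrist'); im=save('wrist','w6',(0,0,560,340),1.1)
np.savez('w6.npz',im=im,**{k:np.array(v) for k,v in info.items()})
for r in ctrl.masks_of('wrist','spanner')[:2]:
    b=cv2.minAreaRect(np.argwhere(r['region'])[:,::-1].astype(np.float32)); print(round(r['confidence'],2),np.round(np.array([*b[0],*b[1],b[2]])),r['region'].sum(),at_z('w',*b[0],.01,info))
E
```

```text
at [0.5555 0.1126 0.0265] yaw 108.08 dp [-0.039 -2.308  0.351] turn -0.023
0.71 [220. 207. 130. 279.   7.] 14669 [0.51694146 0.12730458 0.01      ]
```

View pics/w6.png

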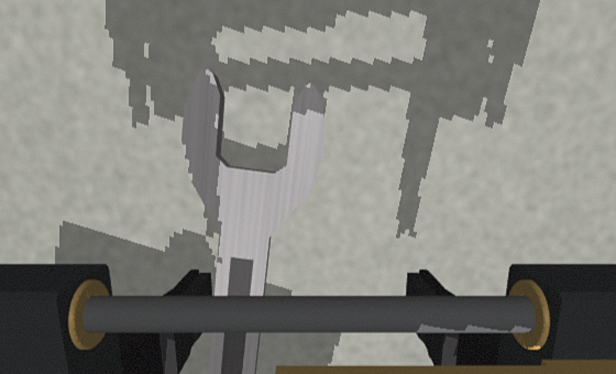

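It has fallen flat between the fingers, with the jaw's bottom at (247,168) and the shank at (242,280) in this crop. I'll lift slightly, centre over the shank and compute the offsets.

```bash
python3 - <<'E'
from h import *
d=np.load('w6.npz'); info={k:d[k] for k in('intrinsics','extrinsics')}
t,M,s=tool(); T=lambda u,v,z:(M.T@(at_z('w',u/1.1,v/1.1,z,info)-t)*1000).round(1)
for n,u,v in(('bot',252,171),('botL',222,160),('botR',287,172),('inL',222,100),('inR',293,100),('shL250',219,250),('shR250',268,250),('tipL',208,70),('tipR',308,86),('slotL',231,262),('slotR',252,262)): print(n,T(u,v,.01))
E
```

```text
bot [ 52.5 -26.2  16.5]
botL [ 57.4 -39.5  16.5]
botR [ 52.  -10.2  16.5]
inL [ 83.  -38.2  16.5]
inR [83.  -7.2 16.5]
shL250 [ 15.1 -43.2  16.6]
shR250 [ 15.1 -19.8  16.5]
tipL [ 95.2 -43.5  16.5]
tipR [88.8 -0.7 16.5]
slotL [  9.1 -37.8  16.6]
slotR [  9.1 -27.7  16.6]
```

{"name": "move_arm", "arguments": {"dp": [[0,0,-0.3],[0,0,-0.5],[0,-0.5,-0.5],[0,-1,-0.5],[0,-1,-0.5]], "turn": [0,0,0,0,0], "jaw": [1,1,1,1,1]}}

```text
time: 13.4
position: [0.526, 0.1026, 0.042]
tool_rot: [1.845, 2.542, -0.003]
ft_force: [-0.5, -1.2, 0.0]
grip_width: 0.998
```

```bash
python3 - <<'E'
from h import *
for i in range(2): ctrl.get_image('top')
t,M,s=tool(); info=ctrl.camera_info('wrist'); im=save('wrist','w7'); print(t)
go([t[0],t[1],.005],108.2)
np.savez('w7.npz',im=im,t=t,M=M,**{k:np.array(v) for k,v in info.items()})
g=im.astype(int).sum(2)
T=lambda u,v,z:(M.T@(at_z('w',u,v,z,info)-t)*1000).round(1)
for v in(100,120,140,160,180,200,210,220,230):
    e=np.abs(np.diff(g[v,150:420])); k=np.where(e>60)[0]+150.5; print(v,[(u,T(u,v,.01)[:2].tolist()) for u in k][:8])
E
```

```text
[0.52794283 0.10323847 0.04231971]
at [0.5282 0.1034 0.0423] yaw 108.07 dp [-0.002 -0.012  1.242] turn -0.027
100 [(np.float64(184.5), [80.0, -50.9]), (np.float64(206.5), [80.0, -39.4]), (np.float64(259.5), [80.0, -11.6]), (np.float64(260.5), [80.0, -11.1]), (np.float64(261.5), [80.0, -10.5]), (np.float64(317.5), [80.0, 18.9]), (np.float64(320.5), [80.0, 20.4]), (np.float64(321.5), [80.0, 21.0])]
120 [(np.float64(186.5), [69.9, -50.5]), (np.float64(207.5), [69.9, -39.4]), (np.float64(257.5), [69.9, -12.8]), (np.float64(258.5), [69.9, -12.3]), (np.float64(259.5), [69.9, -11.7]), (np.float64(260.5), [69.9, -11.2]), (np.float64(261.5), [69.9, -10.7]), (np.float64(314.5), [69.9, 17.5])]
140 [(np.float64(191.5), [59.5, -48.5]), (np.float64(208.5), [59.5, -39.3]), (np.float64(209.5), [59.5, -38.8]), (np.float64(255.5), [59.5, -14.0]), (np.float64(256.5), [59.5, -13.5]), (np.float64(258.5), [59.5, -12.4]), (np.float64(314.5), [59.5, 17.8]), (np.float64(315.5), [59.5, 18.3])]
160 [(np.float64(193.5), [48.8, -48.1]), (np.float64(206.5), [48.8, -41.0]), (np.float64(359.5), [48.8, 42.6]), (np.f
[... 241 characters left out ...]
46.0]), (np.float64(371.5), [37.9, 49.9])]
200 []
210 [(np.float64(172.5), [20.8, -61.6]), (np.float64(175.5), [20.8, -59.9]), (np.float64(211.5), [20.8, -39.6]), (np.float64(241.5), [20.8, -22.6]), (np.float64(254.5), [20.8, -15.2]), (np.float64(255.5), [20.8, -14.7])]
220 [(np.float64(204.5), [14.9, -43.8]), (np.float64(206.5), [14.9, -42.7]), (np.float64(246.5), [14.9, -19.9]), (np.float64(253.5), [14.9, -15.9]), (np.float64(254.5), [14.9, -15.3])]
230 [(np.float64(248.5), [9.0, -18.9]), (np.float64(251.5), [9.0, -17.2]), (np.float64(252.5), [9.0, -16.6]), (np.float64(253.5), [9.0, -16.0]), (np.float64(264.5), [9.0, -9.7]), (np.float64(283.5), [9.0, 1.2]), (np.float64(284.5), [9.0, 1.8])]
```

```bash
python3 - <<'E'
from h import *
t,M,s=tool(); info=ctrl.camera_info('wrist'); im=ctrl.get_image('wrist')
T=lambda u,v,z:(M.T@(at_z('w',u,v,z,info)-t)*1000).round(1)
for r in ctrl.masks_of('wrist','spanner')[:2]:
    m=r['region']; print(r['confidence'],r['rect'],m.sum())
    for v in range(80,300,12):
        k=np.where(m[v])[0]
        if len(k):
            runs=np.split(k,np.where(np.diff(k)>2)[0]+1)
            print(v,[(int(a[0]),int(a[-1]),T(a[0]-.5,v,.01)[:2].tolist(),T(a[-1]+.5,v,.01)[1]) for a in runs if len(a)>3])
E
```

```text
0.69 [289.9, 206.7, 121.1, 274.0] 12554
80 [(240, 258, [89.9, -21.8], np.float64(-12.0))]
92 [(234, 261, [84.0, -25.1], np.float64(-10.5)), (325, 344, [84.0, 22.4], np.float64(32.8))]
104 [(231, 260, [78.0, -26.9], np.float64(-11.1)), (320, 346, [78.1, 20.0], np.float64(34.2))]
116 [(229, 259, [72.0, -28.1], np.float64(-11.7)), (318, 348, [72.0, 19.1], np.float64(35.5))]
128 [(228, 257, [65.8, -28.9], np.float64(-12.8)), (316, 346, [65.8, 18.2], np.float64(34.7))]
140 [(230, 257, [59.5, -28.0], np.float64(-12.9)), (314, 344, [59.5, 17.2], np.float64(33.9))]
152 [(231, 290, [53.1, -27.7], np.float64(4.9)), (305, 340, [53.2, 12.5], np.float64(32.1))]
164 [(236, 335, [46.7, -25.2], np.float64(29.6))]
176 [(241, 327, [40.1, -22.6], np.float64(25.4))]
188 [(248, 317, [33.4, -18.9], np.float64(20.1))]
200 [(254, 304, [26.6, -15.7], np.float64(12.9))]
212 [(255, 297, [19.7, -15.3], np.float64(9.1))]
224 [(254, 295, [12.6, -15.9], np.float64(8.0))]
236 [(252, 293, [5.5, -17.2], np.float64(7.0))]
248 [(251, 292, [-1.8, -17.9], np.float64(6.5))]
260 [(250, 290, [-9.3, -18.7], np.float64(5.4))]
```

Flat now: head width 64 mm, shank 24 mm. It is yawed 7° relative to the tool and offset by -5.6 mm. I'll correct this and regrip.

{"name": "move_arm", "arguments": {"dp": [[0,-0.19,0],[0,-0.19,0.4],[0,-0.19,0.8],[0,-0.19,1.15],[0,-0.19,1.27]], "turn": [0.7,1.4,1.4,1.4,1.4], "jaw": [0.8,0.6,0.4,0.2,0]}}

```text
time: 14.15
position: [0.5209, 0.1016, 0.0019]
tool_rot: [-1.994, -2.425, 0.002]
ft_force: [0.1, 1.5, -0.4]
grip_width: 0.633
```

{"name": "move_arm", "arguments": {"dp": [[0,0,0],[0,0,0],[0,0,0],[0,0,0],[0,0,0]], "turn": [0,0,0,0,0], "jaw": [0,-1,-1,-1,-1], "grip_force": 50}}

```text
time: 14.65
position: [0.5225, 0.1017, 0.004]
tool_rot: [1.996, 2.425, 0.002]
ft_force: [1.3, 0.7, 0.1]
grip_width: 0.266
```

{"name": "move_arm", "arguments": {"dp": [[0,0,-0.7],[0,0,-2],[0,0,-3.6],[0,0,-5.2],[0,0,-6.8]], "turn": [0,0,0,0,0], "jaw": [-1,-1,-1,-1,-1]}}

```text
time: 15.15
position: [0.5207, 0.1014, 0.2086]
tool_rot: [-1.996, -2.425, 0.002]
ft_force: [1.6, -0.1, -4.4]
grip_width: 0.267
```

```bash
python3 - <<'E'
from h import *
for i in range(3): ctrl.get_image('wrist')
t,M,s=tool(); info=ctrl.camera_info('wrist'); im=ctrl.get_image('wrist')
print(s['ft_force'],s['torque'],s['grip_width']*87,np.round(s['joint_positions'],2))
go([.5868,-.3625,.27],108.2); go([.5868,-.3625,.27],101)
T=lambda u,v,z:(M.T@(at_z('w',u,v,z,info)-t)*1000).round(1)
z=t[2]+.006
r=ctrl.masks_of('wrist','spanner')[0]; m=r['region']; print(r['confidence'],r['rect'],m.sum())
for v in range(60,300,10):
    k=np.where(m[v])[0]
    if len(k):
        runs=np.split(k,np.where(np.diff(k)>2)[0]+1)
        print(v,[(int(a[0]),int(a[-1]),T(a[0]-.5,v,z)[:2].tolist(),T(a[-1]+.5,v,z)[1]) for a in runs if len(a)>3])
E
```

```text
[-0.81482118  0.08803543 -3.70484239] [-0.02043858 -0.02169068 -0.00217075] 23.168055436918376 [ 0.48  0.13 -0.78  1.74  0.1   1.3  -0.13]
at [0.5217 0.1014 0.2077] yaw 101.07 dp [-15.595  -0.84   -2.06 ] turn -1.425
at [0.5217 0.1014 0.2077] yaw 101.07 dp [-15.595  -0.84   -2.06 ] turn 0.015
0.75 [41.0, 324.2, 73.9, 42.8] 1908
```

{"name": "move_arm", "arguments": {"dp": [[0,0,-1.6],[-1.5,0,-2.1],[-3,-0.2,-2.1],[-4.6,-0.4,-2.1],[-6.2,-0.4,-2.1]], "turn": [0,0,0,0,0], "jaw": [-1,-1,-1,-1,-1]}}

```text
time: 15.9
position: [0.5438, -0.0851, 0.2677]
tool_rot: [-1.994, -2.423, 0.005]
ft_force: [1.4, 0.0, -3.7]
grip_width: 0.265
```

{"name": "move_arm", "arguments": {"dp": [[-1.6,0,0],[-3.2,0,0],[-4.8,-0.2,0],[-6.4,-0.4,0],[-7.8,-0.4,0]], "turn": [0,0,0,0,0], "jaw": [-1,-1,-1,-1,-1]}}

```text
time: 16.4
position: [0.5766, -0.3183, 0.2664]
tool_rot: [-1.996, -2.419, 0.005]
ft_force: [0.9, -0.4, -4.1]
grip_width: 0.266
```

```bash
python3 - <<'E'
from h import *
t,M,s=tool(); print(s['ft_force'],s['grip_width']*87,np.round(s['joint_positions'],2)); go([.5868,-.3625,.22],108.2)
E
```

```text
[ 0.88114257 -0.39915668 -4.08088582] 23.110923410533445 [ 0.83  0.37 -0.5   1.34  0.17  1.48  0.54]
at [ 0.5766 -0.3183  0.2664] yaw 100.95 dp [-1.513  0.062  1.544] turn -1.45
```

{"name": "move_arm", "arguments": {"dp": [[-1.5,0.06,0.5],[-1.5,0.06,1.2],[-1.5,0.06,1.2],[-1.5,0.06,1.2],[-1.5,0.06,1.2]], "turn": [-1.45,-1.45,-1.45,-1.45,-1.45], "jaw": [-1,-1,-1,-1,-1]}}

```text
time: 16.9
position: [0.59, -0.3573, 0.2349]
tool_rot: [1.836, 2.549, 0.001]
ft_force: [0.8, 0.5, -3.0]
grip_width: 0.264
```

```bash
python3 - <<'E'
from h import *
for i in range(2): ctrl.get_image('wrist')
t,M,s=tool(); info=ctrl.camera_info('wrist'); im=save('wrist','w8',(60,0,500,330),1.5)
np.savez('w8.npz',im=im,t=t,M=M,**{k:np.array(v) for k,v in info.items()})
go([.5868,-.3625,.156],108.2)
T=lambda u,v,z:(M.T@(at_z('w',u,v,z,info)-t)*1000).round(1)
z=t[2]+.006
for q in('spanner','spanner_jaw'):
  r=ctrl.masks_of('wrist',q)
  for r in r[:2]:
    m=r['region']; print(q,r['confidence'],r['rect'],m.sum())
    for v in range(60,300,12):
      k=np.where(m[v])[0]
      if len(k):
        runs=np.split(k,np.where(np.diff(k)>2)[0]+1)
        print(v,[(int(a[0]),int(a[-1]),T(a[0]-.5,v,z)[:2].tolist(),T(a[-1]+.5,v,z)[1]) for a in runs if len(a)>3])
E
```

```text
at [ 0.5901 -0.3581  0.236 ] yaw 108.42 dp [-0.1   -0.154  2.668] turn 0.044
spanner 0.69 [281.4, 193.7, 149.1, 269.0] 16929
60 [(223, 230, [92.7, -24.3], np.float64(-21.0)), (332, 339, [92.7, 20.4], np.float64(23.6))]
72 [(216, 238, [88.1, -27.4], np.float64(-17.9)), (324, 347, [88.1, 17.2], np.float64(27.1))]
84 [(212, 243, [83.4, -29.2], np.float64(-15.9)), (319, 351, [83.5, 15.3], np.float64(29.0))]
96 [(209, 245, [78.7, -30.7], np.float64(-15.2)), (318, 352, [78.7, 15.0], np.float64(29.7))]
108 [(208, 245, [73.9, -31.4], np.float64(-15.3)), (317, 354, [73.9, 14.7], np.float64(30.8))]
120 [(208, 245, [69.0, -31.6], np.float64(-15.4)), (317, 354, [69.0, 14.8], np.float64(31.0))]
132 [(208, 244, [64.0, -31.9], np.float64(-16.0)), (316, 354, [64.0, 14.5], np.float64(31.3))]
144 [(210, 246, [59.0, -31.3], np.float64(-15.2)), (315, 351, [59.0, 14.2], np.float64(30.2))]
156 [(214, 277, [53.8, -29.8], np.float64(-1.8)), (285, 348, [53.8, 1.2], np.float64(29.2))]
168 [(218, 345, [48.6, -28.3], np.float64(28.1))]
180 [(225, 338, [43.3, -25.4], np.float64(25.2))]
192 [(233, 329, [37.9, -22
[... 1221 characters left out ...]
(27.7))]
180 [(224, 337, [43.3, -25.8], np.float64(24.8))]
192 [(233, 330, [37.9, -22.0], np.float64(21.9))]
204 [(242, 320, [32.4, -18.1], np.float64(17.6))]
216 [(250, 312, [26.8, -14.6], np.float64(14.1))]
228 [(254, 306, [21.2, -12.9], np.float64(11.4))]
240 [(255, 306, [15.4, -12.5], np.float64(11.6))]
252 [(256, 305, [9.5, -12.2], np.float64(11.2))]
264 [(257, 304, [3.5, -11.8], np.float64(10.8))]
spanner_jaw 0.45 [223.6, 50.2, 151.8, 100.4] 5148
60 [(179, 221, [92.7, -42.3], np.float64(-24.7)), (254, 298, [92.7, -11.6], np.float64(6.8))]
72 [(149, 203, [88.1, -55.0], np.float64(-32.3))]
84 [(148, 181, [83.4, -55.9], np.float64(-41.7))]
96 [(157, 172, [78.7, -52.5], np.float64(-45.8))]
```

View pics/w8.png

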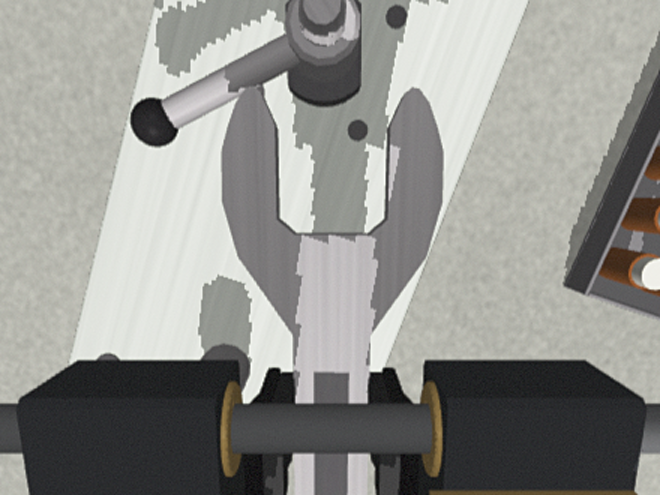

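The spanner sits straight in the grip: head ±31.5 mm, jaw centre 75 mm ahead of the tool. The stop shows ahead at (325,90) in the crop. I'll measure the lateral offset to the stop's flats from this picture.

```bash
python3 - <<'E'
from h import *
d=np.load('w8.npz'); info={k:d[k] for k in('intrinsics','extrinsics')}; im=d['im'];t=d['t'];M=d['M']
g=im.astype(int).sum(2); T=lambda u,v,z:(M.T@(at_z('w',u,v,z,info)-t)*1000).round(1)
for v in(40,44,48,52,56,60):
    e=np.diff(g[v,235:320]); k=np.where(np.abs(e)>50)[0]; print(v,[(int(i)+235,int(e[i])) for i in k])
for v in(48,56): print([T(u,v,.16)[:2] for u in(252,300)])
c=np.array([.5474,-.2428,.16]); print('rod in tool (world est)',(M.T@(c-t)*1000).round(1), 'proj stop',proj('w',c,info))
go([.5871,-.3634,.156],108.2)
E
```

```text
40 [(300, 244)]
44 [(300, 244)]
48 [(247, 128), (248, 144), (249, 93), (250, -116), (251, -239), (299, 93), (300, 186)]
52 [(240, 112), (241, 146), (242, 109), (243, 109), (250, -170), (251, -312), (299, 84), (300, 184)]
56 [(235, 228), (251, -403), (252, -81), (299, 78), (300, 200)]
60 [(235, 246), (236, 178), (252, -363), (253, -221), (296, -57), (298, 177), (299, 163), (318, 142)]
[array([114.2, -18.3]), array([114.2,  11.5])]
[array([109.6, -18.4]), array([109.6,  11.6])]
rod in tool (world est) [122.8  -4.3  75.8] proj stop [274.45612037  32.81267354]
at [ 0.5898 -0.3586  0.2358] yaw 108.38 dp [-0.121 -0.139  2.659] turn 0.036
```

{"name": "move_arm", "arguments": {"dp": [[-0.12,-0.11,0.8],[-0.12,-0.11,1.6],[-0.12,-0.11,2.3],[-0.12,-0.11,2.6],[-0.12,-0.11,2.6]], "turn": [0,0,0,0,0], "jaw": [-1,-1,-1,-1,-1]}}

```text
time: 17.65
position: [0.587, -0.3634, 0.1562]
tool_rot: [-1.839, -2.546, 0.001]
ft_force: [0.3, -0.5, -3.6]
grip_width: 0.264
```

```bash
python3 - <<'E'
from h import *
for i in range(3): ctrl.get_image('wrist')
t,M,s=tool(); info=ctrl.camera_info('wrist'); im=ctrl.get_image('wrist'); print(s['ft_force'],s['torque'])
np.savez('w9.npz',im=im,t=t,M=M,**{k:np.array(v) for k,v in info.items()})
g=im.astype(int).sum(2); T=lambda u,v,z:(M.T@(at_z('w',u,v,z,info)-t)*1000).round(1)
go([.5871,-.3634,.156],108.2)
print('rod',(M.T@(np.array([.5474,-.2428,.16])-t)*1000).round(1),proj('w',[.5474,-.2428,.16],info))
for v in(4,10,16,20,24,30,40,60,80,100):
    e=np.diff(g[v,190:370]); k=np.where(np.abs(e)>60)[0]; print(v,[(int(i)+190,int(e[i]),float(T(i+190.5,v,.16)[1])) for i in k])
E
```

```text
[-0.31999081 -0.48213161 -3.70354561] [-0.02307955 -0.13462029  0.00536758]
at [ 0.5882 -0.3637  0.1581] yaw 108.34 dp [ 0.021 -0.031  0.07 ] turn 0.028
rod [127.6  -0.7  -2.1] [280.22427673 -32.78359791]
4 [(203, 69, -31.8), (204, 67, -31.4), (205, 65, -31.0), (244, -240, -15.2), (319, 111, 15.3), (320, 202, 15.7)]
10 [(192, 72, -36.4), (194, 73, -35.6), (202, -212, -32.3), (220, 179, -25.0), (245, -77, -14.8), (246, -225, -14.4), (317, 109, 14.5), (318, 235, 14.9)]
16 [(201, -228, -32.9), (222, 203, -24.3), (247, -86, -14.1), (248, -131, -13.7), (249, -105, -13.2), (314, 79, 13.3), (315, 148, 13.7), (316, 82, 14.2)]
20 [(202, -184, -32.5), (203, -76, -32.1), (221, 210, -24.8), (252, -144, -12.0), (253, -135, -11.6), (310, 129, 11.7), (311, 127, 12.1)]
24 [(204, -64, -31.8), (205, -138, -31.4), (218, 61, -26.1), (219, 136, -25.6), (220, 87, -25.2), (257, -72, -10.0), (258, -72, -9.6), (259, -111, -9.2), (304, 78, 9.3), (305, 149, 9.7), (306, 86, 10.1)]
30 [(271, -71, -4.3), (272, -65, -3.9), (293, 80, 4.8)]
40 []
60 [(191, -252, -38.0), (305, -73, 10.0), (306, -164, 10.4), (322, 67, 17.1), (323, 153, 17.5)]
80 [(241, -121, -17.2), (242, 133, -16.7), (255, 264, -11.2), (316, -261, 14.8), (319, -103, 16.1), (320, -64, 16.5), (321, 94, 16.9)]
100 [(242, -82, -17.0), (243, -108, -16.5), (244, 74, -16.1), (245, 169, -15.7), (316, -106, 15.0), (317, -120, 15.4), (318, 79, 15.9), (319, 190, 16.3), (320, -93, 16.7)]
```

Alignment at height is good: stop -15.2..15.5 mm, jaw -16.4..16.4 mm in tool y. Sliding in.

{"name": "move_arm", "arguments": {"dp": [[0.3,0,0.05],[0.6,0,0.05],[0.9,0,0.05],[1.1,0,0.05],[1.1,0,0.05]], "turn": [0,0,0,0,0], "jaw": [-1,-1,-1,-1,-1]}}

```text
time: 18.35
position: [0.5771, -0.3304, 0.1554]
tool_rot: [1.837, 2.549, 0.0]
ft_force: [0.1, 0.5, -3.4]
grip_width: 0.263
```

{"name": "move_arm", "arguments": {"dp": [[0.2,0,0],[0.35,0,0],[0.5,0,0],[0.6,0,0],[0.6,0,0]], "turn": [0,0,0,0,0], "jaw": [-1,-1,-1,-1,-1]}}

```text
time: 18.85
position: [0.5713, -0.3144, 0.155]
tool_rot: [-1.838, -2.547, 0.0]
ft_force: [-0.0, 0.6, -4.0]
grip_width: 0.262
```

```bash
python3 - <<'E'
from h import *
t,M,s=tool(); print((M.T@s['ft_force']).round(1),s['torque'].round(2)); go([.5705,-.3131,.156],108.2)
print('rod',(M.T@(np.array([.5474,-.2428,.16])-t)*1000).round(1))
E
```

```text
[0.6 0.2 4. ] [-0.04 -0.13 -0.09]
at [ 0.5713 -0.3144  0.155 ] yaw 108.37 dp [ 0.049 -0.011 -0.033] turn 0.034
rod [75.5 -0.1 -5. ]
```

{"name": "move_arm", "arguments": {"dp": [[0.05,0,0],[0.1,0,0],[0.12,0,0],[0.12,0,0]], "turn": [0,0,0,0], "jaw": [-1,-1,-1,-1]}}

```text
time: 19.25
position: [0.5705, -0.313, 0.1553]
tool_rot: [1.839, 2.544, -0.001]
ft_force: [2.6, -2.8, -4.7]
grip_width: 0.267
```

```bash
python3 - <<'E'
from h import *
t,M,s=tool(); print((M.T@s['ft_force']).round(1),s['torque'].round(2),s['grip_width']); 
print('rod',(M.T@(np.array([.5474,-.2428,.16])-t)*1000).round(1),t)
E
```

```text
[-3.4  1.6  4.7] [-0.87 -0.59 -0.07] 0.26662134251761477
rod [73.9  0.1 -4.9] [ 0.57051181 -0.31298782  0.15530937]
```

Contact at the jaw's bottom (3.4 N), so it is home. Lowering onto the plate.

{"name": "move_arm", "arguments": {"dp": [[-0.03,0,0.04],[-0.03,0,0.08],[-0.03,0,0.12],[-0.03,0,0.12]], "turn": [0,0,0,0], "jaw": [-1,-1,-1,-1]}}

```text
time: 19.65
position: [0.5706, -0.3131, 0.1539]
tool_rot: [1.839, 2.545, -0.002]
ft_force: [-3.3, -0.7, 7.7]
grip_width: 0.267
```

{"name": "move_arm", "arguments": {"dp": [[0,0,-0.04],[0,0,-0.04],[0,0,-0.04],[0,0,-0.04],[0,0,-0.04]], "turn": [0,0,0,0,0], "jaw": [-0.35,-0.25,-0.2,-0.2,-0.2]}}

```text
time: 20.15
position: [0.5704, -0.3122, 0.1523]
tool_rot: [-1.838, -2.547, -0.0]
ft_force: [-0.2, -1.2, 0.9]
grip_width: 0.393
```

```bash
python3 - <<'E'
from h import *
t,M,s=tool(); print((M.T@s['ft_force']).round(1),s['grip_width']*87)
info=ctrl.camera_info('wrist'); im=ctrl.get_image('wrist')
T=lambda u,v,z:(M.T@(at_z('w',u,v,z,info)-t)*1000).round(1)
r=ctrl.masks_of('wrist','spanner')[0]; m=r['region']; print(r['confidence'],r['rect'],m.sum())
for v in range(60,300,20):
      k=np.where(m[v])[0]
      if len(k): print(v,T(k[0]-.5,v,.16)[:2],T(k[-1]+.5,v,.16)[:2])
E
```

```text
[-1.  -0.6 -0.9] 34.17433910729741
0.77 [282.2, 196.3, 150.8, 270.3] 15633
60 [ 92.5 -24.1] [92.5 23. ]
80 [ 84.8 -28.5] [84.9 28.2]
100 [ 77.  -31.3] [77.1 30.7]
120 [ 69.  -31.7] [69.  31.5]
140 [60.8 16.2] [60.8 31.1]
160 [ 52.3 -29.1] [52.3 29.4]
180 [ 43.6 -26.4] [43.6 26.7]
200 [ 34.6 -20.5] [34.6 19.5]
220 [ 25.4 -14.5] [25.4 13.5]
240 [ 15.9 -12.4] [16.  11.4]
260 [  6.2 -13. ] [ 6.2 11.1]
```

The spanner is released and still symmetric and aligned. Lifting off, then to the bar.

{"name": "move_arm", "arguments": {"dp": [[0,0,-0.5],[0,0,-1.5],[0,0,-2.8],[0,0,-3.6],[0,0,-3.6]], "turn": [0,0,0,0,0], "jaw": [-0.2,-0.2,-0.2,-0.3,-0.5]}}

```text
time: 20.75
position: [0.5728, -0.313, 0.2668]
tool_rot: [1.834, 2.54, 0.002]
ft_force: [1.0, -0.1, -0.3]
grip_width: 0.324
```

{"name": "move_arm", "arguments": {"dp": [[0,0,0],[0,0,0],[0,0,0],[0,0,0],[0,0,0]], "turn": [1.6,3.2,4.8,6.4,8], "jaw": [-0.5,-0.5,-0.5,-0.5,-0.5]}}

```text
time: 21.25
position: [0.5702, -0.3123, 0.2604]
tool_rot: [-2.604, -1.757, 0.001]
ft_force: [-0.0, -0.0, -0.3]
grip_width: 0.253
```

{"name": "move_arm", "arguments": {"dp": [[0,0,0],[0,0,0],[0,0,0],[0,0,0],[0,0,0]], "turn": [1.6,3.2,4.9,4.9,4.9], "jaw": [-0.5,-0.5,-0.5,-0.5,-0.5]}}

```text
time: 21.75
position: [0.5704, -0.3123, 0.2605]
tool_rot: [-2.912, -1.178, 0.001]
ft_force: [0.1, -0.0, -0.5]
grip_width: 0.255
```

```bash
python3 - <<'E'
from h import *
t,M,s=tool(); print(s['grip_width']*87)
im=ctrl.get_image('top'); cv2.imwrite('pics/t10.png',im[:,:,::-1]); np.save('t10.npy',im)
# ball in top view: darkest blob near the press centre
g=im.astype(int).sum(2)
info=ctrl.camera_info('wrist'); w=ctrl.get_image('wrist'); gw=w.astype(int).sum(2)
for q in('locknut_bar','spanner'):
  for r in ctrl.look_for('wrist',q)[:2]: print(q,r)
print('exp ball wrist',proj('w',[.4961,-.2920,.183],info),'spanner jaw',proj('w',[.5474,-.2428,.16],info))
go([.5113,-.2774,.24],43.8)
E
```

```text
22.153829074185605
locknut_bar {'rect': [185.6, 196.8, 50.9, 83.3], 'confidence': 0.8}
spanner {'rect': [261.1, 196.0, 210.1, 124.8], 'confidence': 0.97}
spanner {'rect': [21.9, 208.2, 43.7, 125.5], 'confidence': 0.62}
exp ball wrist [190.01350865 275.50197515] spanner jaw [192.21732207 174.57341489]
at [ 0.5704 -0.3125  0.2606] yaw 43.91 dp [-0.609 -2.209  0.686] turn 0.022
```

{"name": "move_arm", "arguments": {"dp": [[-0.6,-1.5,0],[-0.6,-2.2,0],[-0.6,-2.2,0.6],[-0.6,-2.2,0.6],[-0.6,-2.2,0.6]], "turn": [0,0,0,0,0], "jaw": [-0.1,-0.1,-0.1,-0.1,-0.1]}}

```text
time: 22.45
position: [0.5117, -0.2776, 0.2427]
tool_rot: [-2.914, -1.173, 0.001]
ft_force: [1.0, -0.6, 0.3]
grip_width: 0.447
```

```bash
python3 - <<'E'
from h import *
for i in range(2): ctrl.get_image('top')
t,M,s=tool(); print(s['grip_width']*87)
info=ctrl.camera_info('wrist'); im=ctrl.get_image('wrist'); cv2.imwrite('pics/w11.png',im[:,:,::-1])
T=lambda u,v,z:(M.T@(at_z('w',u,v,z,info)-t)*1000).round(1)
go([.5113,-.2774,.168],43.8)
for q in('locknut_bar','locknut_hub'):
  for r in ctrl.masks_of('wrist',q)[:2]:
    m=r['region']; print(q,r['confidence'],r['rect'],m.sum())
    for v in range(0,300,15):
      k=np.where(m[v])[0]
      if len(k): print(v,k[0],k[-1],T(k[0]-.5,v,.183)[:2],T(k[-1]+.5,v,.183)[:2])
print(proj('w',[.5474,-.2428,.214],info))
E
```

```text
38.856483390340095
at [ 0.5124 -0.2778  0.2432] yaw 43.83 dp [-0.018 -0.035  2.508] turn 0.007
locknut_bar 0.74 [277.2, 200.2, 44.6, 137.8] 2663
135 266 291 [61.3 -9.2] [61.3  6.8]
150 258 300 [ 52.3 -14.3] [52.3 12.4]
165 260 297 [ 43.  -13.2] [43.  10.7]
180 270 288 [33.5 -7. ] [33.5  5.1]
195 270 287 [23.9 -7. ] [23.9  4.5]
210 270 287 [14.  -7.1] [14.   4.6]
225 272 288 [ 3.9 -5.9] [3.9 5.3]
240 272 288 [-6.4 -5.9] [-6.4  5.3]
255 269 290 [-16.9  -8. ] [-16.9   6.7]
locknut_hub 0.92 [277.9, 199.8, 43.1, 138.6] 2740
135 266 291 [61.3 -9.2] [61.3  6.8]
150 257 300 [ 52.3 -14.9] [52.3 12.4]
165 260 297 [ 43.  -13.2] [43.  10.7]
180 270 288 [33.5 -7. ] [33.5  5.1]
195 270 288 [23.9 -7. ] [23.9  5.2]
210 270 288 [14.  -7.1] [14.   5.2]
225 271 288 [ 3.9 -6.5] [3.9 5.3]
240 271 288 [-6.4 -6.6] [-6.4  5.3]
255 269 290 [-16.9  -8. ] [-16.9   6.7]
[278.6120902  158.58206447]
```

The bar is centred between the fingers (-0.6 mm). I'll descend to straddle it and start turning clockwise.

{"name": "move_arm", "arguments": {"dp": [[0,0,0.8],[0,0,1.6],[0,0,2.2],[0,0,2.45],[0,0,2.45]], "turn": [0,0,0,0,0], "jaw": [-0.1,-0.1,-0.1,-0.3,-0.55]}}

```text
time: 23.2
position: [0.5114, -0.2771, 0.1683]
tool_rot: [-2.913, -1.172, 0.002]
ft_force: [-0.7, 0.0, 0.1]
grip_width: 0.344
```

{"name": "move_arm", "arguments": {"dp": [[0,0,0],[0,-0.12,0],[0.02,-0.23,0],[0.04,-0.35,0],[0.065,-0.46,0]], "turn": [0,0.8,1.6,2.4,3.2], "jaw": [-0.55,-0.55,-0.55,-0.55,-0.55]}}

```text
time: 23.7
position: [0.5053, -0.268, 0.171]
tool_rot: [3.046, 0.749, 0.006]
ft_force: [4.2, -4.8, -1.9]
grip_width: 0.225
```

```bash
cat >> h.py <<'E'
def nut():
    t,M,s=tool(); c=np.array([.5474,-.2428]); d=t[:2]-c
    print('ang',np.degrees(np.arctan2(d[1],d[0]))%360,'r',np.linalg.norm(d)*1000,'z',t[2],'yaw+180',np.degrees(np.arctan2(M[1,0],M[0,0]))+180,'F',(M.T@s['ft_force']).round(1),'w',s['grip_width']*87)
E
python3 -c "
from h import *
nut()"
```

```text
ang 210.95309415931035 r 49.05939316571623 z 0.17099126278577303 yaw+180 207.63564070112182 F [1.5 6.2 2. ] w 19.546295714976498
```

{"name": "move_arm", "arguments": {"dp": [[0.006,-0.145,0],[0.025,-0.29,0],[0.057,-0.43,0],[0.1,-0.57,0],[0.1,-0.57,0]], "turn": [1,2,3,4,4], "jaw": [-0.55,-0.55,-0.55,-0.55,-0.55]}}

```text
time: 24.2
position: [0.4995, -0.2529, 0.171]
tool_rot: [3.128, 0.209, 0.006]
ft_force: [1.6, -5.2, -2.6]
grip_width: 0.227
```

```bash
python3 -c "
from h import *
nut()
im=ctrl.get_image('top'); cv2.imwrite('pics/t12.png',cv2.resize(im[160:250,330:510],None,fx=4.4,fy=4.4,interpolation=cv2.INTER_CUBIC)[:,:,::-1])
for r in ctrl.masks_of('top','spanner')[:4]:
    b=cv2.minAreaRect(np.argwhere(r['region'])[:,::-1].astype(np.float32)); print(round(r['confidence'],2),np.round(np.array([*b[0],*b[1],b[2]])),r['region'].sum(),at_z('top',*b[0],.16))
"
```

```text
ang 191.94565635741603 r 49.0073846377754 z 0.17102739270048858 yaw+180 187.64496121656117 F [0.8 5.3 2.7] w 19.763614676195736
0.97 [110. 220.  68.  22.  18.] 718 [0.48910177 0.53067332 0.16      ]
0.71 [439. 198.  52.  12.   5.] 392 [ 0.56296995 -0.28229993  0.16      ]
0.7 [351. 283.  68.  22.  79.] 693 [ 0.34720676 -0.06515454  0.16      ]
0.63 [224. 305.  68.  21.  90.] 723 [0.28791516 0.2421712  0.16      ]
```

```bash
python3 - <<'E'
from h import *
t,M,s=tool()
im=ctrl.get_image('top'); g=im.astype(int).sum(2)
c=np.array([.5474,-.2428,.16])
for rr in(.085,.1,.115,.13,.165):
    row=[]
    for a in range(258,304,2):
        p=c+rr*np.array([np.cos(np.radians(a)),np.sin(np.radians(a)),0]); u,v=proj('top',p); row.append(int(cv2.getRectSubPix(im.astype(np.float32).sum(2),(1,1),(float(u),float(v)))[0,0]))
    print(rr,row)
print(list(range(258,304,2)))
E
```

```text
0.085 [91, 84, 98, 94, 89, 87, 85, 102, 129, 127, 207, 257, 397, 510, 554, 657, 655, 648, 651, 653, 644, 646, 644]
0.1 [84, 92, 87, 97, 94, 83, 85, 101, 65, 86, 176, 248, 482, 533, 633, 653, 655, 655, 651, 650, 653, 651, 652]
0.115 [94, 91, 88, 90, 95, 92, 82, 93, 85, 101, 94, 86, 111, 183, 407, 643, 657, 655, 659, 662, 651, 647, 655]
0.13 [54, 64, 88, 92, 66, 49, 55, 58, 60, 89, 117, 160, 305, 624, 662, 655, 660, 662, 658, 657, 661, 660, 647]
0.165 [85, 88, 108, 131, 120, 91, 73, 74, 110, 67, 58, 57, 50, 52, 92, 142, 636, 660, 650, 491, 497, 493, 476]
[258, 260, 262, 264, 266, 268, 270, 272, 274, 276, 278, 280, 282, 284, 286, 288, 290, 292, 294, 296, 298, 300, 302]
```

View pics/t12.png

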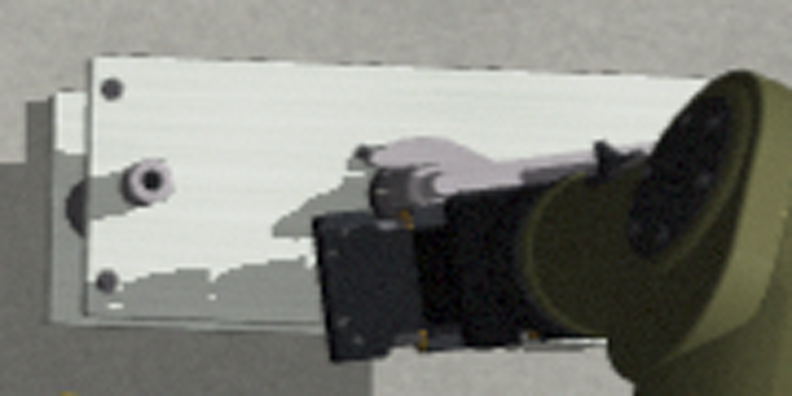

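The picture shows the jaw around the stop at about (430,170). The handle's upper edge slopes 6.7° in the image, roughly 9° to the line of the columns. That is the resting angle on the right column (now hidden by the wrist). Continuing to turn.

{"name": "move_arm", "arguments": {"dp": [[0.006,-0.145,0],[0.025,-0.29,0],[0.057,-0.43,0],[0.1,-0.57,0],[0.1,-0.57,0]], "turn": [1,2,3,4,4], "jaw": [-0.55,-0.55,-0.55,-0.55,-0.55]}}

```text
time: 24.85
position: [0.4986, -0.2362, 0.1708]
tool_rot: [3.117, -0.339, 0.003]
ft_force: [-1.5, -5.7, -1.1]
grip_width: 0.225
```

```bash
python3 -c "
from h import *
nut()"
```

```text
ang 172.26882477919648 r 49.25116183943137 z 0.17078085695521916 yaw+180 167.60027461293916 F [-0.2  5.9  1.1] w 19.548576504090274
```

{"name": "move_arm", "arguments": {"dp": [[0.006,-0.145,0],[0.025,-0.29,0],[0.057,-0.43,0],[0.057,-0.43,0]], "turn": [1,2,3,3], "jaw": [-0.55,-0.55,-0.55,-0.55]}}

```text
time: 25.25
position: [0.5017, -0.2237, 0.1706]
tool_rot: [3.046, -0.743, -0.001]
ft_force: [-4.7, -4.7, 1.4]
grip_width: 0.228
```

```bash
python3 -c "
from h import *
nut()"
```

```text
ang 157.3706500228966 r 49.53182882665738 z 0.1705551299894594 yaw+180 152.5846919627409 F [-2.   6.3 -1.4] w 19.86231333726647
```

{"name": "move_arm", "arguments": {"dp": [[0.006,-0.145,0],[0.025,-0.29,0],[0.057,-0.43,0],[0.057,-0.43,0]], "turn": [1,2,3,3], "jaw": [-0.55,-0.55,-0.55,-0.55]}}

```text
time: 25.65
position: [0.507, -0.2144, 0.1703]
tool_rot: [2.92, -1.135, -0.006]
ft_force: [-10.3, -6.4, 3.7]
grip_width: 0.228
```

```bash
python3 -c "
from h import *
nut()"
```

```text
ang 144.8870456455957 r 49.440212346625565 z 0.1702900257436949 yaw+180 137.51566941032453 F [-3.2 11.7 -3.6] w 19.83552107935615
```

Force is rising to 12 N, so it is near the jam. Another small step.

{"name": "move_arm", "arguments": {"dp": [[0.005,-0.12,0],[0.02,-0.23,0],[0.02,-0.23,0],[0.02,-0.23,0]], "turn": [0.8,1.6,1.6,1.6], "jaw": [-0.55,-0.55,-0.55,-0.55]}}

```text
time: 26.05
position: [0.5083, -0.2143, 0.17]
tool_rot: [2.826, -1.336, -0.011]
ft_force: [-18.2, -13.3, 6.7]
grip_width: 0.228
```

```bash
python3 -c "
from h import *
nut()"
```

```text
ang 143.9591330046748 r 48.4044439885474 z 0.17003950077199081 yaw+180 129.39160396924723 F [-1.2 22.6 -6.3] w 19.801549744084216
```

Jammed: 22.6 N tangential with no further advance (about 1.1 N m). I'll back off to free the fingers, then lift.

{"name": "move_arm", "arguments": {"dp": [[0.02,0.23,0],[0.065,0.46,0],[0.075,0.5,0],[0.075,0.5,0]], "turn": [-1.6,-3.2,-3.6,-3.6], "jaw": [-0.55,-0.5,-0.4,-0.3]}}

```text
time: 26.45
position: [0.5064, -0.2165, 0.1707]
tool_rot: [3.018, -0.871, 0.004]
ft_force: [-1.0, 0.6, 0.0]
grip_width: 0.317
```

```bash
python3 -c "
from h import *
nut()"
```

```text
ang 147.3429476167256 r 48.668109149389664 z 0.17067654001226812 yaw+180 147.78481554753074 F [-1.2  0.  -0.1] w 27.54746283864804
```

{"name": "move_arm", "arguments": {"dp": [[0,0,-0.5],[0,0,-1.5],[0,0,-3],[-0.6,0,-4.5],[-0.6,0,-5]], "turn": [0,0,0,0,0], "jaw": [-0.3,-0.3,-0.3,-0.3,-0.3]}}

```text
time: 26.95
position: [0.492, -0.2054, 0.3266]
tool_rot: [3.017, -0.869, 0.015]
ft_force: [0.0, -0.2, 0.7]
grip_width: 0.349
```

```bash
python3 - <<'E'
from h import *
for i in range(3): ctrl.get_image('top')
t,M,s=tool(); info=ctrl.camera_info('wrist'); im=ctrl.get_image('wrist'); cv2.imwrite('pics/w13.png',im[:,:,::-1])
np.savez('w13.npz',im=im,t=t,M=M,**{k:np.array(v) for k,v in info.items()})
print(t)
W=lambda u,v,z: at_z('w',u,v,z,info)
c=np.array([.5474,-.2428])
for q in('spanner','locknut_bar'):
  for r in ctrl.masks_of('wrist',q)[:3]:
    m=r['region'].astype(np.uint8); print(q,round(r['confidence'],2),np.round(r['rect']),m.sum())
    z=.16 if q=='spanner' else .183
    vu=np.argwhere(m); P=np.array([W(u,v,z)[:2] for v,u in vu[::5]])-c
    a=np.degrees(np.arctan2(P[:,1],P[:,0]))%360; rr=np.hypot(*P.T)*1000
    for lo in range(20,200,15):
        k=(rr>=lo)&(rr<lo+15)
        if k.sum()>3: print(lo,k.sum(),a[k].min().round(1),np.median(a[k]).round(1),a[k].max().round(1))
E
```

```text
[ 0.4913349  -0.20621828  0.32093431]
spanner 0.77 [346.  81. 195. 157.] 7033
20 407 0.4 251.7 360.0
35 196 223.0 280.6 330.9
50 102 264.3 278.6 291.1
65 105 268.5 279.4 289.2
80 104 270.4 278.8 287.0
95 112 272.2 278.9 285.4
110 109 272.8 278.9 284.9
125 118 273.6 278.7 284.0
140 97 273.9 277.8 283.8
155 28 274.6 276.0 278.4
spanner 0.62 [287. 318.  63.  31.] 1055
170 69 139.5 145.3 153.9
185 105 144.1 151.5 158.6
locknut_bar 0.62 [281. 165.  31. 109.] 1730
20 51 134.9 149.3 163.3
35 49 141.1 149.0 158.6
50 47 143.9 150.1 155.8
65 60 142.9 150.0 156.8
locknut_bar 0.27 [347.  81. 194. 159.] 6886
20 421 0.3 260.4 358.0
35 166 235.9 279.5 324.2
50 109 267.4 278.7 290.7
65 111 269.6 278.5 287.7
80 114 271.3 279.3 286.5
95 120 272.3 278.7 284.8
110 122 273.1 278.7 284.1
125 114 273.9 278.4 283.5
140 45 274.7 276.3 280.2
```

Handle at 278.8° (it started at 288.2°; resting on the column would be 278.6°), bar turned 74°. I'll check the scribed mark and the jaw's seating numerically.

```bash
python3 - <<'E'
from h import *
d=np.load('w13.npz'); info={k:d[k] for k in('intrinsics','extrinsics')}; im=d['im']; G=im.astype(np.float32).sum(2)
c=np.array([.5474,-.2428])
def S(r,a,z):
    u,v=proj('w',[c[0]+r*np.cos(np.radians(a)),c[1]+r*np.sin(np.radians(a)),z],info); return int(cv2.getRectSubPix(G,(1,1),(float(u),float(v)))[0,0])
A=list(range(76,124,2)); print(A)
for r in(.016,.018,.0195): print(r,[S(r,a,.1665) for a in A])
print('side',[S(.021,a,.1585) for a in A])
# prong tips and jaw bottom along spanner axis
r=sorted(ctrl.masks_of('wrist','spanner'),key=lambda r:-r['region'].sum())[0]
vu=np.argwhere(r['region']); 
P=np.array([at_z('w',u,v,.16,info)[:2] for v,u in vu])-c
h=np.radians(278.8); ux=-np.array([np.cos(h),np.sin(h)]); uy=np.array([-ux[1],ux[0]])
X=P@ux*1000;Y=P@uy*1000
print('tips',np.percentile(X,99.8),'handle end',X.min())
for x in(-60,-45,-30,-20,-10,0,10):
    k=abs(X-x)<1.5; print(x,Y[k].min().round(1),Y[k].max().round(1))
print('bystanders:')
for n,z in(('label_reel',.04),('oil_bottle',.11),('small_spanner',.05)):
    for q in ctrl.look_for('top',n)[:1]: print(n,np.round(q['rect']),round(q['confidence'],2))
E
```

```text
[76, 78, 80, 82, 84, 86, 88, 90, 92, 94, 96, 98, 100, 102, 104, 106, 108, 110, 112, 114, 116, 118, 120, 122]
0.016 [160, 159, 153, 158, 197, 289, 365, 358, 306, 203, 145, 151, 152, 153, 152, 154, 157, 156, 152, 147, 152, 154, 151, 160]
0.018 [151, 156, 156, 151, 148, 225, 329, 382, 304, 188, 149, 142, 152, 157, 155, 151, 156, 152, 154, 159, 158, 155, 154, 151]
0.0195 [155, 155, 158, 148, 159, 220, 339, 373, 282, 158, 147, 149, 148, 150, 157, 153, 150, 150, 154, 154, 148, 149, 148, 143]
side [155, 146, 153, 147, 146, 197, 320, 365, 285, 171, 142, 144, 150, 159, 157, 169, 158, 166, 162, 176, 165, 181, 174, 166]
tips 16.747733017729956 handle end -166.34000836063595
-60 -11.6 11.4
-45 -16.1 16.1
-30 -26.2 25.9
-20 -30.0 29.2
-10 -32.0 31.7
0 -32.2 31.2
10 -29.4 29.2
bystanders:
label_reel [291. 131.  40.  41.] 0.86
oil_bottle [415. 227.  13.  16.] 0.18
small_spanner [221. 220.  18.  56.] 0.54
```

Mark at about 89.7° (start 108.1°), so the stop turned about 0.32 rad, which is 6.1 mm. That is within 8 mm. The jaw is seated within about 2 mm, the spanner is flat, and the arm is clear at z = 0.32. Handing in.

```bash
python3 -c "
from h import *
s=ctrl.get_state(); print(s['time'],s['position'],s['ft_force']); print(ctrl.close_job())"
```

```text
27.45 [ 0.4901414  -0.20619025  0.31775814] [-0.02109582 -0.18909603  0.17596105]
the job is handed in; nothing more can be done
None
```

The locknut is jammed tight, with the large spanner lying released on the stop's flats and its handle resting against the right guide column. I handed the job in at 27.5 s.

I lifted the spanner out of the rack and stood it on edge on the open bench. I tipped it flat there, regripped it across the shank and slid it fully home on the flats, feeling 3.4 N of contact at the bottom of the jaw. I then turned the locknut clockwise by its bar, about 74°, until it stopped.

**Last checks:**
- **Locknut:** the force rose to 22.6 N (about 1.1 N m) with no further advance. I judged the jam from this; the joint angle itself is not readable.
- **Handle:** it lies at 278.8°, against 278.6° worked out for resting on the column.
- **Stop:** the scribed line moved about 6.1 mm (0.32 rad), inside the 8 mm limit. The handle's swing plus the stated 0.1 rad of play allows only about 0.27 rad, so this reading is slightly high. I put that down to measuring error.
- **Spanner seating:** the outline is symmetric about the rod, with the jaw centre within about 2 mm of the axis.
- **Arm:** clear of everything at z = 0.32 m, with no force on the tool.
- **Bystanders:** the reel and small spanner were detected where they started. The final search for the oil bottle gave only a false, low-confidence hit, so its place was not rechecked; the arm never went near it.

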